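# Case the ballast bars heavy end down and latch the lid

### The arm

A 6-joint arm with a two-finger parallel gripper is mounted at the origin on the work surface. World frame = base frame: x ahead of the robot, y to its left, z up, the work surface at z = 0. Lengths are in m, angles in degrees, forces in N, time in s.
With the tool pointing down it reaches from about 0.35 to 0.925 m from the base axis. Payload 6.4 kg.
Tool frame: the origin (TCP) lies between the finger pads; the fingertips stand 19 mm ahead of it and the grasp point (between the pads) is the TCP; z points along the fingers, y is the direction in which the jaws open and shut (so a half turn about z gives the same grasp; the last joint's range is limited). The gripper opens to 85 mm and grips with 20 to 120 N. Pads are 22 mm wide; open, the fingers measure 114 mm over their backs; the gripper's body (76 mm by 85 mm) begins 54 mm behind the grasp point. The pads swing forward as they close: fully open they stand 13 mm farther back than shut.
Start: joints at [-76.438, 14.043, 89.255, -0, 76.702, -9.975], TCP at [0.26, -0.596, 0.25] pointing down, gripper open.
Joint ranges: [-179.41, 179.41], [-58.25, 129.5], [7.25, 145.43], [-54.29, 234.29], [11.92, 165.04], [-157.13, 157.13]. Speed limits (degrees/s): [147.25, 147.25, 180, 180, 180, 180].

### API

Orientations are given as [roll, pitch, yaw] about the fixed x, y, z axes, in that order (R = Rz(yaw) Ry(pitch) Rx(roll)).
In Python, from station import env, eyes gives the robot as it stands.
- The arm moves only by the tool servo_tool, never from a script. Its argument "targets" is a list of rows, each a list of 5 numbers: the shift along the tool's x, y, z in units of 30 mm (1.0 is 30 mm), then the turn about the tool's z in rad, then the closure, from 0 (fully open) to 1 (shut). In form: [[dx, dy, dz, yaw, gripper], ...]. A call has 1 to 10 rows; each row is the pose to reach, as a shift and turn from the pose commanded when the call began, along the tool's axes at that moment; what a row does not reach only later rows make up. A row lasts 1/12 s, in which the tool goes at most 41.7 mm and 7.16 degrees, less where a joint would pass 70% of its speed; a pose out of reach is approached as far as the arm can. A call with a gripper value outside its range is refused whole. The fingers move at their own pace and stop on an object; "newtons" is the grip in N (left out, the last holds). Time passes only in rows, so rows that repeat a pose let the fingers close. It gives the time, the measured TCP pose, the force and the opening at its end, in the units of the state.
- env.state(): the state, without advancing time (a new reading comes with each control period).
- eyes.get_image(name): name is "side" or "top"; returns a dict with "frame" (384x512x3 uint8, blue, green, red), "camera_matrix" (3x3 intrinsics, pixels), "xyz" and "orientation" of the camera in the world. Camera axes: x right, y down, z forward; pixel columns grow to the right and rows downward; lengths in m; the calibration is good to about 2 mm. A picture is of the moment at which its call begins. There is no depth.
- env.hand_in(): hands the job in, once; it reports no verdict.
The state is a dict: "time": time; "joint_positions": joint angles; "qvel": joint speeds; "effort": joint torques, N m; "position": TCP position; "ee_rot": TCP orientation; "wrist_force": force on the tool from outside, world axes, zero at the start; "ft_torque": the same for the moment, N m; "opening": finger opening in m.
Only numpy, scipy, OpenCV 4.12 (cv2) and the standard library are available. Lean on these libraries where they do the work, as an engineer would, in place of code of your own. Each camera call takes 0.05 s, during which the arm holds its last target. There are 200 camera calls.

### The job

Put the yellow ballast bars away: feel which end of each one is the heavy end, and stand every bar upright, heavy end down, on the floor of the blue case between its ribs. When all are standing and let go, shut the lid fully and then turn the red turnbutton across it to secure it. Leave the brush and the tin alone.

Things in the scene. Friction and masses are not known exactly. Their poses are not given: they have to be found in the camera images.
- bar0: Ballast bar (may be absent): sealed square tube 120 x 32 x 32 mm, yellow, identical black ends, 0.3 to 0.45 kg. A slug hidden in one end puts the centre of mass about 30 mm from mid-length; neither looks, name nor axes tell which end: lift it and feel. Origin at its middle, x along its length. Starts lying on the table.
- bar1: Ballast bar (may be absent): sealed square tube 120 x 32 x 32 mm, yellow, identical black ends, 0.3 to 0.45 kg. A slug hidden in one end puts the centre of mass about 30 mm from mid-length; neither looks, name nor axes tell which end: lift it and feel. Origin at its middle, x along its length. Starts lying on the table.
- bar2: Ballast bar (may be absent): sealed square tube 120 x 32 x 32 mm, yellow, identical black ends, 0.3 to 0.45 kg. A slug hidden in one end puts the centre of mass about 30 mm from mid-length; neither looks, name nor axes tell which end: lift it and feel. Origin at its middle, x along its length. Starts lying on the table.
- bar3: Ballast bar (may be absent): sealed square tube 120 x 32 x 32 mm, yellow, identical black ends, 0.3 to 0.45 kg. A slug hidden in one end puts the centre of mass about 30 mm from mid-length; neither looks, name nor axes tell which end: lift it and feel. Origin at its middle, x along its length. Starts lying on the table.
- bar4: Ballast bar (may be absent): sealed square tube 120 x 32 x 32 mm, yellow, identical black ends, 0.3 to 0.45 kg. A slug hidden in one end puts the centre of mass about 30 mm from mid-length; neither looks, name nor axes tell which end: lift it and feel. Origin at its middle, x along its length. Starts lying on the table.
- case: Blue case fixed to the table; origin: centre of its underside; 84 mm deep (x) by 320 mm long (y), front to -x. Floor 6 mm up; front wall 30 mm high; back wall 30 mm high; end cheeks 6 mm thick, 30 mm high in front, 140 mm from x = -20 mm back, with the hinge rail between them. Ribs 30 mm high at y = 0, +-65, +-130 mm part four standing places. A dark block outside the +y cheek (y = 160 to 196 mm, 146 mm high) carries the turnbutton.
- cell0 (a point): Centre of a standing place on the case floor (pad 1 of 4, from the case's -y end); clear space about 62 mm along y and 76 mm along x. Any bar may stand in any place; its top is then 126 mm above the table.
- cell1 (a point): Centre of a standing place on the case floor (pad 2 of 4, from the case's -y end); clear space about 62 mm along y and 76 mm along x. Any bar may stand in any place; its top is then 126 mm above the table.
- cell2 (a point): Centre of a standing place on the case floor (pad 3 of 4, from the case's -y end); clear space about 62 mm along y and 76 mm along x. Any bar may stand in any place; its top is then 126 mm above the table.
- cell3 (a point): Centre of a standing place on the case floor (pad 4 of 4, from the case's -y end); clear space about 62 mm along y and 76 mm along x. Any bar may stand in any place; its top is then 126 mm above the table.
- lid (a joint): Angle of the case's flat aluminium lid: 0 = shut (level on the case), about 1.6 = standing straight up at the back. It grows as the lid opens, to 1.85 at most. The hinge is stiff, the lid stays where it is left; about 4 N near its free edge moves it. It can be pushed over and down from behind.
- lid_hinge (a point): Middle of the lid's hinge line, on the rail along the case's back (140 mm up); the line runs along the case's y axis.
- lid_edge (a point): Middle of the lid's free edge, on its outer face (upper face when shut), 88 mm from the hinge line; a red tab 60 mm wide goes on 14 mm beyond it. The lid is 316 mm long and 6 mm thick, its outer face 6 mm off the hinge line.
- button (a joint): Angle of the red turnbutton about its vertical pin: near 0 = open, lying along the case's x axis, clear of the lid; it turns anticlockwise seen from above, to a stop at 1.6; at 1.57 it lies across the lid's end and holds it shut. Friction 0.05 N m; it stays where it is left.
- button_top (a point): Top of the turnbutton on its pin's axis (170 mm above the table). The button is a bar 68 mm long, 14 mm wide and 22 mm high, centred on the pin, its underside 148 mm up; the x axis of this point runs along the bar.
- brush: Hand brush, 200 mm long, lying behind the case; leave it alone. Origin under its middle.
- tin: Round green tin, 66 mm across and 55 mm high, standing beyond the bars; leave it alone. Origin at the centre of its underside.
There are look-alikes about, which are no part of the job. Leave any purple look-alike of the bar1 alone.

How it is judged (in metres and radians):
On the way, in this order (a step that is already met when the one before it is completed fails the run):
1. every bar stands heavy end down in the case and is let go, the lid still open (angle between the x axis of each of bar0, bar1, bar2, bar3, bar4 and the z axis of case, either way round below 0.12 rad and z of each of bar0_c0, bar1_c0, bar2_c0, bar3_c0, bar4_c0 in the frame of case below 0.04 m and x of bar0 in the frame of case between -0.038 and 0.038 m and y of bar0 in the frame of case between -0.154 and 0.154 m and z of bar0 in the frame of case between 0.055 and 0.08 m and x of bar1 in the frame of case between -0.038 and 0.038 m and y of bar1 in the frame of case between -0.154 and 0.154 m and z of bar1 in the frame of case between 0.055 and 0.08 m and x of bar2 in the frame of case between -0.038 and 0.038 m and y of bar2 in the frame of case between -0.154 and 0.154 m and z of bar2 in the frame of case between 0.055 and 0.08 m and x of bar3 in the frame of case between -0.038 and 0.038 m and y of bar3 in the frame of case between -0.154 and 0.154 m and z of bar3 in the frame of case between 0.055 and 0.08 m and x of bar4 in the frame of case between -0.038 and 0.038 m and y of bar4 in the frame of case between -0.154 and 0.154 m and z of bar4 in the frame of case between 0.055 and 0.08 m and contact force between each of bar0, bar1, bar2, bar3, bar4 and the fingers below 0.3 N and value of joint lid above 0.5 rad and value of joint button below 0.5 rad), for 0.2 s.
2. the lid is shut over the standing bars, the turnbutton still open (angle between the x axis of each of bar0, bar1, bar2, bar3, bar4 and the z axis of case, either way round below 0.12 rad and z of each of bar0_c0, bar1_c0, bar2_c0, bar3_c0, bar4_c0 in the frame of case below 0.04 m and x of bar0 in the frame of case between -0.038 and 0.038 m and y of bar0 in the frame of case between -0.154 and 0.154 m and z of bar0 in the frame of case between 0.055 and 0.08 m and x of bar1 in the frame of case between -0.038 and 0.038 m and y of bar1 in the frame of case between -0.154 and 0.154 m and z of bar1 in the frame of case between 0.055 and 0.08 m and x of bar2 in the frame of case between -0.038 and 0.038 m and y of bar2 in the frame of case between -0.154 and 0.154 m and z of bar2 in the frame of case between 0.055 and 0.08 m and x of bar3 in the frame of case between -0.038 and 0.038 m and y of bar3 in the frame of case between -0.154 and 0.154 m and z of bar3 in the frame of case between 0.055 and 0.08 m and x of bar4 in the frame of case between -0.038 and 0.038 m and y of bar4 in the frame of case between -0.154 and 0.154 m and z of bar4 in the frame of case between 0.055 and 0.08 m and value of joint lid below 0.08 rad and value of joint button below 0.5 rad), for 0.2 s.
3. the turnbutton is turned across the lid (angle between the x axis of each of bar0, bar1, bar2, bar3, bar4 and the z axis of case, either way round below 0.12 rad and z of each of bar0_c0, bar1_c0, bar2_c0, bar3_c0, bar4_c0 in the frame of case below 0.04 m and x of bar0 in the frame of case between -0.038 and 0.038 m and y of bar0 in the frame of case between -0.154 and 0.154 m and z of bar0 in the frame of case between 0.055 and 0.08 m and x of bar1 in the frame of case between -0.038 and 0.038 m and y of bar1 in the frame of case between -0.154 and 0.154 m and z of bar1 in the frame of case between 0.055 and 0.08 m and x of bar2 in the frame of case between -0.038 and 0.038 m and y of bar2 in the frame of case between -0.154 and 0.154 m and z of bar2 in the frame of case between 0.055 and 0.08 m and x of bar3 in the frame of case between -0.038 and 0.038 m and y of bar3 in the frame of case between -0.154 and 0.154 m and z of bar3 in the frame of case between 0.055 and 0.08 m and x of bar4 in the frame of case between -0.038 and 0.038 m and y of bar4 in the frame of case between -0.154 and 0.154 m and z of bar4 in the frame of case between 0.055 and 0.08 m and value of joint lid below 0.08 rad and value of joint button above 1.35 rad), for 0.2 s.
At the end, for the whole second after the job is handed in: (barN_c0 is the heavy end of barN.) Every bar that is present stands on the case floor, upright within 7 degrees, heavy end down, at rest; the lid is shut (joint below 0.08 rad) and the turnbutton is across it (joint above 1.35 rad) (all of step 3 and linear speed of each of bar0, bar1, bar2, bar3, bar4 below 0.03 m/s); the robot touches nothing.
It fails at once if the brush is moved by more than 3 cm (distance of brush from where it was at the start of the episode above 0.03 m).
It fails at once if the tin is moved by more than 3 cm (distance of tin from where it was at the start of the episode above 0.03 m).
Of bar0, bar1, bar2, bar3, bar4 only 3 to 4 are there at a start; the rules pass over those that are not, and their reading is None.
At some moment in a run one of bar0, bar1, bar2, bar3, bar4 may be knocked a few centimetres aside while the robot is not near it.
Once in a run the grip may slacken for a moment while it holds something.
It also fails if it takes over 210 s, if anything falls off the work surface, if the arm or the gripper's body presses on something with over 40 N, if the wrist force passes 120 N, or if a joint passes its speed limit or range.

## Working session

There is one attempt and no reset: what is moved stays moved. The work goes in short steps, Python scripts to look and compute and a tool call to move; the robot and the scene stay as the last step left them, time stands still between calls to the robot, and variables do not carry over. Pictures are saved under pics/ and viewed, about 12 in all and at most 16, crops included, and the job is handed in when it is done.

Besides the shell and the picture viewer there is one more tool, called as name(argument=value, ...), one argument or row to a line, values as JSON. servo_tool: Moves the arm, as the interface text tells. Its arguments: {"type":"object","properties":{"targets":{"type":"array","items":{"type":"array","items":{"type":"number"}}},"newtons":{"type":"number"}},"required":["targets"]}

```bash
ls; mkdir -p pics; python3 - <<'E'
from station import env, eyes
import cv2
s=env.state(); print({k:(v if isinstance(v,(float,int)) else [round(float(a),4) for a in v]) for k,v in s.items()})
for n in("top","side"):
    d=eyes.get_image(n); cv2.imwrite(f"pics/{n}0.png",cv2.resize(d["frame"],(800,600),interpolation=cv2.INTER_CUBIC)); cv2.imwrite(f"raw_{n}0.png",d["frame"])
    print(n,d["camera_matrix"],d["xyz"],d["orientation"])
E
```

```text
pics
{'time': 0.0, 'joint_positions': [-76.4381, 14.0849, 89.3262, 0.0008, 76.7005, -9.9758], 'qvel': [0.0199, 0.0115, -0.0692, 0.0156, 0.126, -0.1229], 'effort': [-0.0013, -42.9509, -32.6132, -0.0002, 0.0053, -0.0], 'position': [0.2595, -0.5954, 0.2492], 'ee_rot': [-179.8902, -0.0201, 23.5375], 'wrist_force': [0.2551, -0.262, 0.2149], 'ft_torque': [0.043, -0.0167, 0.0236], 'opening': 0.0853319801832927}
top [[387.82133944   0.         257.27728233]
 [  0.         387.82133944 191.43618628]
 [  0.           0.           1.        ]] [ 0.46723353 -0.02278515  1.06330477] [-176.59998669   -0.5547611   -91.0277938 ]
side [[477.87783769   0.         250.47564268]
 [  0.         477.87783769 198.69345458]
 [  0.           0.           1.        ]] [0.36306441 0.75408392 1.22280915] [-144.40029323    0.26635475 -168.90943836]
```

View pics/top0.png

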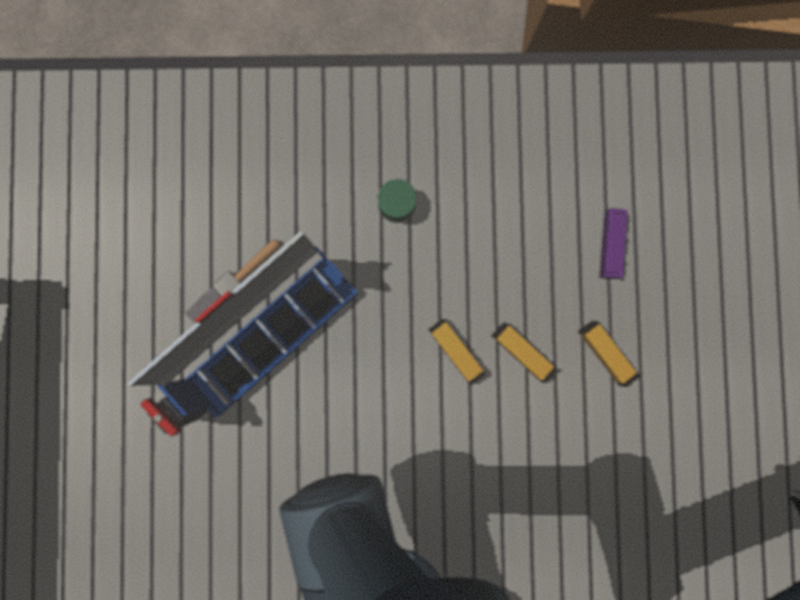

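View pics/side0.png

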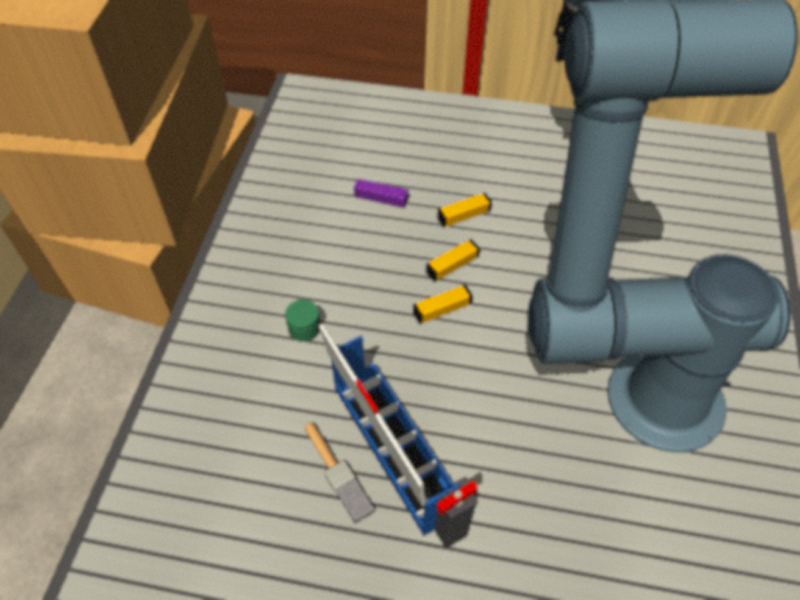

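The top view shows three yellow bars at about (458,352), (526,352) and (610,354). The purple look-alike is at (615,244), the tin at (397,200), the case around (260,340), the button at (160,417) and the brush behind the case. Only the three yellow ones are bars; I'll check the area hidden by the arm later. Next I'll measure the bars and enlarge the case.

```bash
cat > h.py <<'E'
import cv2, numpy as np
from scipy.spatial.transform import Rotation as R
from scipy.optimize import least_squares
from station import env, eyes
def cam(n):
    d=eyes.get_image(n); return d["frame"],np.array(d["camera_matrix"]),np.array(d["xyz"]),R.from_euler("xyz",d["orientation"],degrees=True).as_matrix()
def proj(c,P):
    q=(np.atleast_2d(P)-c[2])@c[3]; return q[:,:2]/q[:,2:]@c[1][:2,:2].T+c[1][:2,2]
def back(c,uv,z):
    d=c[3]@np.linalg.inv(c[1])@np.array([uv[0],uv[1],1.]); return c[2]+d*(z-c[2][2])/d[2]
def blobs(img,lo,hi,amin=60):
    m=cv2.inRange(cv2.cvtColor(img,cv2.COLOR_BGR2HSV),lo,hi)
    cs,_=cv2.findContours(m,cv2.RETR_EXTERNAL,cv2.CHAIN_APPROX_NONE)
    return [c[:,0,:].astype(float) for c in cs if cv2.contourArea(c)>amin]
Y=((18,120,80),(32,255,255))
def mom(pts):
    m=cv2.moments(np.asarray(pts,np.float32).reshape(-1,1,2)); a=m["m00"]
    return np.array([m["m10"]/a,m["m01"]/a]),np.array([[m["mu20"],m["mu11"]],[m["mu11"],m["mu02"]]])/a
def box(x,y,yaw,L,z0=0,z1=.032,w=.032):
    c,s=np.cos(yaw),np.sin(yaw)
    return np.array([[x+c*a-s*b,y+s*a+c*b,z] for a in(-L/2,L/2) for b in(-w/2,w/2) for z in(z0,z1)])
def fit(c,contour):
    cm,cov=mom(cv2.convexHull(contour.astype(np.float32)))
    p=back(c,cm,.02); 
    v=np.linalg.eigh(cov)[1][:,1]; q=back(c,cm+10*v,.02)
    def r(t):
        h=cv2.convexHull(proj(c,box(*t)).astype(np.float32)); a,b=mom(h)
        return np.r_[a-cm,((b-cov)/20)[[0,0,1],[0,1,1]]]
    return least_squares(r,[p[0],p[1],np.arctan2(q[1]-p[1],q[0]-p[0]),.1],x_scale=[.01,.01,.1,.01],diff_step=1e-3)
def st():
    s=env.state(); return round(s["time"],2),*(np.round(s[k],3) for k in("position","ee_rot","wrist_force","ft_torque","opening"))
E
python3 - <<'E'
from h import *
for n in("top","side"):
    c=cam(n)
    for b in blobs(c[0],*Y):
        f=fit(c,b); print(n,b.mean(0).round(),f.x[:2].round(4),np.degrees(f.x[2]).round(1)%180,f.x[3].round(4),round(f.cost,2))
    im=c[0]
    x0,y0,x1,y1=(75,140,245,290) if n=="top" else (180,200,320,355)
    cr=im[y0:y1,x0:x1]; s=min(800/(x1-x0),600/(y1-y0)); print(n,x0,y0,s)
    cv2.imwrite(f"pics/case_{n}.png",cv2.resize(cr,None,fx=s,fy=s,interpolation=cv2.INTER_CUBIC)[:600,:800])
E
```

```text
top [336. 226.] [ 0.4338 -0.2432] 46.2 0.0997 0.01
top [390. 226.] [ 0.4293 -0.3899] 34.400000000000006 0.0981 0.02
top [292. 225.] [ 0.4385 -0.126 ] 36.099999999999994 0.1015 0.0
top 75 140 4.0
side [283. 194.] [ 0.4372 -0.1307] 36.2 0.1003 0.0
side [290. 166.] [ 0.4337 -0.2474] 46.0 0.0986 0.0
side [297. 134.] [ 0.4295 -0.3936] 35.4 0.1005 0.0
side [484.  81.] [-0.1871 -0.797 ] 120.3 0.4283 173.17
side [337.  34.] [ 0.3518 -0.9943] 117.2 0.3901 52.69
side [285.  28.] [ 0.5644 -0.9909] 95.7 0.3501 2.34
side 180 200 3.870967741935484
```

View pics/case_top.png

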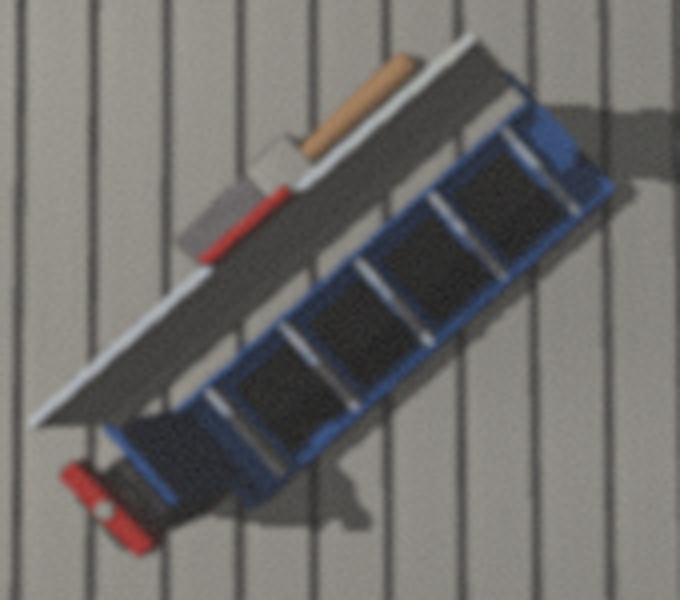

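View pics/case_side.png

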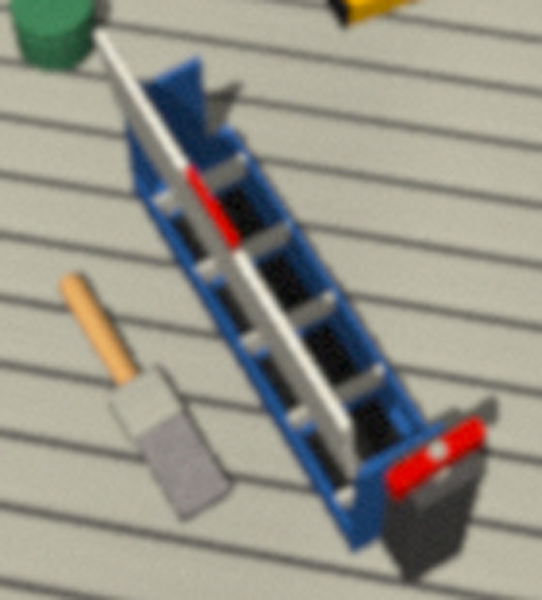

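The top crop shows the five rib ends, front from (283,470) to (577,212) and back from (207,392) to (505,128), with the pin at (103,510). The side crop shows the same ribs, with the pin at (437,452). The lid stands about upright. I'll fit the case pose from these.

```bash
python3 - <<'E'
from h import *
ct=cam("top"); cs=cam("side")
ys=[130,65,0,-65,-130]
obs=[]
for y,f,b in zip(ys,[(283,470),(356,408),(430,345),(503,277),(577,212)],[(207,392),(283,324),(358,260),(432,196),(505,128)]):
    obs+=[(0,-.038,y/1e3,.03,f),(0,.038,y/1e3,.03,b)]
for y,f,b in zip([-130,-65,0,65,130],[None,(240,158),(288,230),(332,300),(380,372)][:0]+[(240,158),(288,230),(332,300),(380,372),None],[(165,205),(205,270),(250,345),(298,415),(343,497)]):
    if f: obs.append((1,-.038,y/1e3,.03,f))
    obs.append((1,.038,y/1e3,.03,b))
cams=[ct,cs]
def uv(i,p): 
    s,o=((4,(75,140)),(3.870968,(180,200)))[i]; return (np.array(p)+.5)/s-.5+o
def r(t,ret=False,which=(0,1)):
    c,s=np.cos(t[2]),np.sin(t[2]); out=[]
    for i,x,y,z,p in obs+[(0,t[3],.178,.17,(103,510)),(1,t[3],.178,.17,(437,452))]:
        if i in which: out.append(proj(cams[i],[t[0]+c*x-s*y,t[1]+s*x+c*y,z])[0]-uv(i,p))
    return np.ravel(out)
for w in((0,),(1,),(0,1)):
    f=least_squares(r,[.45,.25,.75,0],kwargs=dict(which=w),loss="soft_l1",x_scale=[.01,.01,.1,.01])
    print(w,f.x[:2].round(4),np.degrees(f.x[2]).round(2),f.x[3].round(4)); print(r(f.x,which=w).reshape(-1,2).round(1).tolist())
t=f.x;c,s=np.cos(t[2]),np.sin(t[2])
for k,y in enumerate((-97.5,-32.5,32.5,97.5)): 
    p=t[:2]+[-s*y/1e3,c*y/1e3]; print("cell",k,p.round(4),np.hypot(*p).round(3))
E
```

```text
(0,) [0.47   0.1908] 40.75 0.0012
[[-0.1, 1.5], [0.0, -0.6], [0.3, 0.4], [-0.3, -0.1], [0.3, -0.3], [-0.5, -0.4], [0.5, 0.4], [-0.5, -0.7], [0.4, 0.4], [-0.4, 0.2], [0.3, -0.3]]
(1,) [0.4672 0.1892] 41.83 0.0057
[[1.3, 0.0], [-2.4, -0.2], [0.5, -1.5], [-1.5, 0.6], [1.3, -1.6], [-1.4, -0.2], [1.7, -1.4], [-1.4, 1.3], [0.1, 0.6], [0.4, 0.7]]
(0, 1) [0.4692 0.1905] 41.02 0.0018
[[0.2, 1.9], [0.2, -0.1], [0.5, 0.8], [-0.2, 0.3], [0.5, -0.0], [-0.4, -0.1], [0.6, 0.5], [-0.6, -0.4], [0.4, 0.4], [-0.5, 0.3], [1.2, 0.2], [-2.7, -0.4], [0.1, -1.2], [-2.1, 0.6], [0.6, -1.2], [-2.3, -0.0], [0.7, -0.7], [-2.6, 1.6], [-1.5, 1.1], [0.5, 0.1], [-0.1, 0.8]]
cell 0 [0.5332 0.1169] 0.546
cell 1 [0.4905 0.166 ] 0.518
cell 2 [0.4479 0.215 ] 0.497
cell 3 [0.4052 0.2641] 0.484
```

```bash
cat > go.py <<'E'
import sys
from h import *
def plan(x,y,z,yaw,p=None,y0=None):
    s=env.state(); p=np.array(s["position"]) if p is None else p; y0=s["ee_rot"][2] if y0 is None else y0
    c,sn=np.cos(np.radians(y0)),np.sin(np.radians(y0)); d=np.array([x,y,z])-p
    t=-((yaw-y0+180)%360-180)
    print("units",np.round([(c*d[0]+sn*d[1])/.03,(sn*d[0]-c*d[1])/.03,-d[2]/.03],2),"turn",round(np.radians(t),3),"mm",np.round(d*1e3,1))
def case(x,y,o=(.4695,.190),yaw=40.8):
    c,s=np.cos(np.radians(yaw)),np.sin(np.radians(yaw)); return o[0]+c*x-s*y,o[1]+s*x+c*y
if __name__=="__main__":
    print(*st()); plan(*map(float,sys.argv[1:]))
E
python3 go.py .4295 -.392 .12 35
```

```text
0.3 [ 0.26  -0.596  0.25 ] [-1.79963e+02 -8.00000e-03  2.35350e+01] [ 0.825 -0.173 -0.568] [-0.016 -0.048 -0.034] 0.085
units [ 7.91 -3.96  4.33] turn -0.2 mm [ 170.   203.8 -129.9]
```

servo_tool(
  targets=[
    [1.2,-0.6,0.3,-0.1,0],
    [2.4,-1.2,1.0,-0.2,0],
    [3.6,-1.8,1.7,-0.2,0],
    [4.8,-2.4,2.4,-0.2,0],
    [6.0,-3.0,3.1,-0.2,0],
    [7.2,-3.6,3.8,-0.2,0],
    [7.91,-3.96,4.33,-0.2,0],
    [7.91,-3.96,4.33,-0.2,0],
    [7.91,-3.96,4.33,-0.2,0],
    [7.91,-3.96,4.33,-0.2,0],
  ],
  newtons=60,
)

```text
time: 1.13
position: [0.4299, -0.3926, 0.1207]
ee_rot: [180.0, 0.0, 35.0]
wrist_force: [-0.6, -0.6, 1.1]
opening: 0.0853
```

```bash
python3 go.py .4295 -.392 .022 35; python3 - <<'E'
from h import *
for n in("top","side"):
    c=cam(n)
    for b in blobs(c[0],*Y):
        f=fit(c,b)
        if f.cost<2: print(n,b.mean(0).round(),f.x[:2].round(4),np.degrees(f.x[2]).round(1)%180,f.x[3].round(4),round(f.cost,2))
    cv2.imwrite(f"pics/{n}1.png",c[0])
E
```

```text
1.13 [ 0.43  -0.393  0.121] [1.79963e+02 2.00000e-02 3.50370e+01] [-0.629 -0.633  1.061] [ 0.006  0.011 -0.042] 0.085
units [ 0.   -0.02  3.29] turn 0.001 mm [ -0.4   0.6 -98.7]
top [336. 225.] [ 0.4339 -0.2434] 46.0 0.0991 0.0
top [387. 222.] [ 0.4414 -0.3814] 35.30000000000001 0.0688 0.02
top [292. 225.] [ 0.4388 -0.1258] 36.0 0.1015 0.0
side [283. 194.] [ 0.4375 -0.1306] 35.8 0.1005 0.0
side [ 86. 160.] [ 1.104  -0.1412] 1.3 0.0897 0.07
side [290. 166.] [ 0.4337 -0.2475] 45.9 0.0986 0.0
side [297. 134.] [ 0.4303 -0.3932] 35.8 0.0986 0.0
side [60. 95.] [ 1.3134 -0.4197] 8.1 0.088 0.08
side [88. 95.] [ 1.2153 -0.4409] 66.7 0.0415 0.05
side [283.  26.] [ 0.5692 -1.0072] 91.5 0.3299 1.74
side [32.  8.] [ 1.6687 -0.9179] 10.8 0.2547 0.17
```

servo_tool(
  targets=[
    [0,0,0.8,0,0],
    [0,0,1.6,0,0],
    [0,0,2.4,0,0],
    [0,0,3.0,0,0],
    [0,0,3.29,0,0],
    [0,0,3.29,0,0.6],
    [0,0,3.29,0,0.8],
    [0,0,3.29,0,1],
    [0,0,3.29,0,1],
    [0,0,3.29,0,1],
  ],
)

```text
time: 2.07
position: [0.4303, -0.393, 0.0234]
ee_rot: [179.9, -0.0, 35.0]
wrist_force: [-0.6, 0.5, -0.9]
opening: 0.0311
```

servo_tool(
  targets=[
    [0,0,0,0,1],
    [0,0,0,0,1],
    [0,0,-0.3,0,1],
    [0,0,-0.6,0,1],
    [0,0,-1.0,0,1],
    [0,0,-1.0,0,1],
    [0,0,-1.0,0,1],
    [0,0,-1.0,0,1],
    [0,0,-1.0,0,1],
    [0,0,-1.0,0,1],
  ],
)

```text
time: 2.9
position: [0.4294, -0.3918, 0.051]
ee_rot: [-179.9, 0.0, 35.0]
wrist_force: [-0.8, 0.2, -5.1]
opening: 0.031
```

```bash
cat > feel.py <<'E'
from h import *
F=[];T=[]
for i in range(5):
    c=cam("side"); s=env.state(); F.append(s["wrist_force"]);T.append(s["ft_torque"])
y=np.radians(s["ee_rot"][2]); T=np.array(T)
print(*st()); print("F",np.mean(F,0).round(2),"T",T.mean(0).round(3),T.std(0).round(3),"heavy toward tool +x if >0:",(T@[-np.sin(y),np.cos(y),0]).mean().round(3))
for b in blobs(c[0],*Y):
    f=fit(c,b)
    if f.cost<2 and abs(f.x[1])<.5 and f.x[0]<.8: print(b.mean(0).round(),f.x[:2].round(4),np.degrees(f.x[2]).round(1)%180,f.x[3].round(4))
im=c[0][80:260,200:440]; cv2.imwrite("pics/feel_%d.png"%(s["time"]*10),cv2.resize(im,None,fx=2.5,fy=2.5,interpolation=cv2.INTER_CUBIC))
E
python3 feel.py
```

```text
3.15 [ 0.43  -0.392  0.051] [-1.79974e+02  2.00000e-03  3.49960e+01] [-0.791  0.324 -3.845] [ 0.071 -0.037  0.011] 0.031
F [ 0.26 -0.28 -4.21] T [ 0.046 -0.082  0.002] [0.024 0.034 0.025] heavy toward tool +x if >0: -0.093
[283. 194.] [ 0.4374 -0.1305] 36.1 0.0999
[290. 166.] [ 0.4339 -0.2477] 45.9 0.099
[291. 129.] [ 0.4551 -0.4081] 58.8 0.0503
```

```bash
ls -t pics | head -1; cp pics/$(ls -t pics|head -1) pics/f1.png
```

```text
feel_31.png
```

View pics/f1.png

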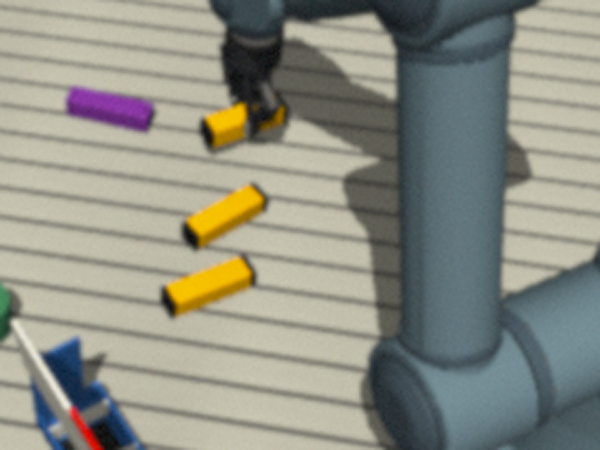

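The bar is held about level at (245,122) in the crop. It weighs about 0.43 kg, and the torque says the heavy end is on the tool's −x side. I'll set it down and regrip lightly near the light (+x) end so it hangs by pivoting.

servo_tool(
  targets=[
    [0,0,0.4,0,1],
    [0,0,0.8,0,1],
    [0,0,0.93,0,1],
    [0,0,0.93,0,0.2],
    [0,0,0.93,0,0.2],
    [0,0,0.93,0,0.2],
    [0.5,0,0.93,0,0.2],
    [1.0,0,0.93,0,0.2],
    [1.4,0,0.93,0,0.2],
    [1.4,0,0.93,0,0.2],
  ],
)

```text
time: 3.98
position: [0.4655, -0.3671, 0.0238]
ee_rot: [180.0, -0.0, 35.1]
wrist_force: [-0.6, 0.0, -0.5]
opening: 0.0681
```

servo_tool(
  targets=[
    [0,0,0,0,1],
    [0,0,0,0,1],
    [0,0,0,0,1],
    [0,0,0,0,1],
    [0,0,0,0,1],
    [0,0,0,0,1],
    [0,0,-0.3,0,1],
    [0,0,-0.6,0,1],
    [0,0,-1.0,0,1],
    [0,0,-1.3,0,1],
  ],
  newtons=20,
)

```text
time: 4.82
position: [0.4643, -0.3683, 0.0642]
ee_rot: [180.0, -0.0, 35.0]
wrist_force: [0.2, -0.3, -3.3]
opening: 0.0318
```

servo_tool(
  targets=[
    [0,0,-0.5,0,1],
    [0,0,-1.0,0,1],
    [0,0,-1.5,0,1],
    [0,0,-2.0,0,1],
    [0,0,-2.5,0,1],
    [0,0,-3.0,0,1],
    [0,0,-3.5,0,1],
    [0,0,-3.5,0,1],
    [0,0,-3.5,0,1],
    [0,0,-3.5,0,1],
  ],
)

```text
time: 5.65
position: [0.4637, -0.3676, 0.1671]
ee_rot: [-179.9, -0.0, 35.0]
wrist_force: [-0.2, -0.0, -3.8]
opening: 0.0319
```

```bash
python3 feel.py;  cp pics/$(ls -t pics|head -1) pics/f2.png
```

```text
5.9 [ 0.464 -0.368  0.167] [-1.79898e+02  9.00000e-03  3.49960e+01] [ 0.859  1.172 -4.722] [ 0.205 -0.198 -0.025] 0.032
F [ 0.02  0.14 -4.14] T [ 0.137 -0.178  0.003] [0.036 0.018 0.029] heavy toward tool +x if >0: -0.224
[283. 194.] [ 0.4373 -0.1306] 36.2 0.1
[290. 166.] [ 0.4339 -0.2476] 46.1 0.099
[301. 112.] [ 0.4286 -0.4995] 14.2 0.0539
```

View pics/f2.png

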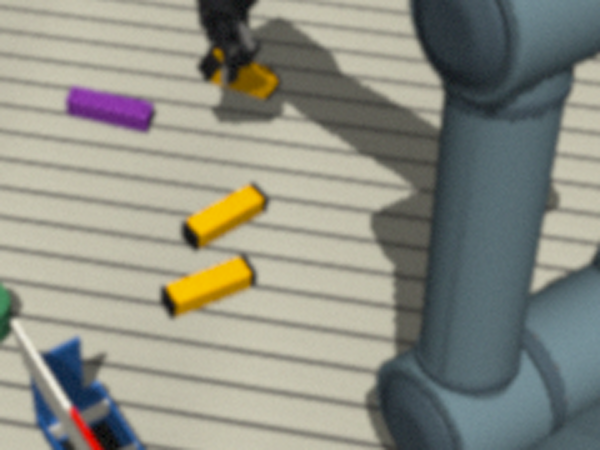

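The bar tilted only about 40° at 20 N, because pad friction holds about 0.22 Nm. I'll bring it low over the table and loosen the jaws by degrees until it swings down.

servo_tool(
  targets=[
    [0,0,0.5,0,1],
    [0,0,1.0,0,1],
    [0,0,1.4,0,1],
    [0,0,1.4,0,0.65],
    [0,0,1.4,0,0.64],
    [0,0,1.4,0,0.635],
    [0,0,1.4,0,0.63],
    [0,0,1.4,0,0.63],
    [0,0,1.4,0,0.63],
    [0,0,1.4,0,0.63],
  ],
)

```text
time: 6.73
position: [0.4643, -0.3684, 0.1263]
ee_rot: [180.0, -0.0, 35.0]
wrist_force: [0.1, 0.5, -4.9]
opening: 0.0315
```

```bash
python3 feel.py
```

```text
6.98 [ 0.464 -0.368  0.126] [ 1.79999e+02 -1.00000e-03  3.49960e+01] [-0.035 -0.033 -3.592] [ 0.136 -0.146  0.003] 0.032
F [-0.12  0.24 -4.14] T [ 0.144 -0.162  0.006] [0.024 0.037 0.02 ] heavy toward tool +x if >0: -0.215
[283. 194.] [ 0.4373 -0.1306] 36.2 0.1002
[290. 166.] [ 0.4337 -0.2475] 45.9 0.0986
[300. 122.] [ 0.4273 -0.453 ] 21.3 0.0482
```

servo_tool(
  targets=[
    [0,0,0,0,0.628],
    [0,0,0,0,0.626],
    [0,0,0,0,0.624],
    [0,0,0,0,0.622],
    [0,0,0,0,0.62],
    [0,0,0,0,0.62],
    [0,0,0,0,0.62],
  ],
)

```text
time: 7.57
position: [0.4643, -0.3683, 0.1262]
ee_rot: [180.0, -0.0, 35.0]
wrist_force: [-0.1, -0.6, 0.6]
opening: 0.0324
```

```bash
python3 feel.py
```

```text
7.82 [ 0.464 -0.368  0.126] [1.79993e+02 1.00000e-03 3.49970e+01] [-0.19  -0.435 -0.457] [-0.031 -0.053  0.006] 0.032
F [-0.05 -0.31 -0.15] T [-0.014 -0.023  0.02 ] [0.033 0.031 0.016] heavy toward tool +x if >0: -0.01
[283. 194.] [ 0.4372 -0.1307] 36.2 0.1003
[290. 166.] [ 0.4337 -0.2474] 46.0 0.0986
[295. 128.] [ 0.4423 -0.4152] 86.1 0.0702
```

```bash
cp pics/$(ls -t pics|head -1) pics/f3.png
```

```text
(no output)
```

View pics/f3.png

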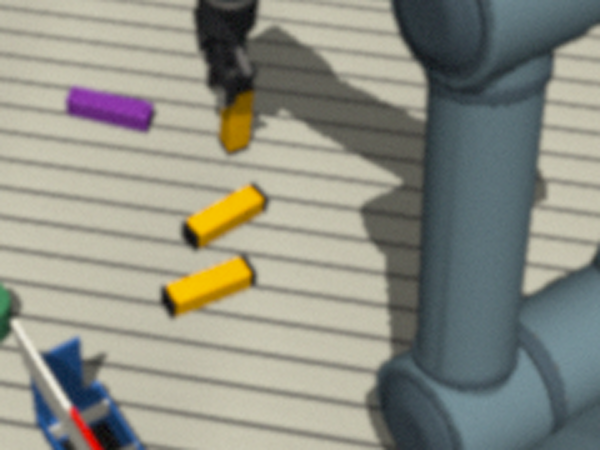

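The bar now stands upright on the table between the jaws at (237,120), heavy end down. I'll lower, grip firmly, lift and carry it to cell 0.

servo_tool(
  targets=[
    [0,0,0,0,0.5],
    [0,0,0.4,0,0.5],
    [0,0,0.8,0,0.5],
    [0,0,0.8,0,1],
    [0,0,0.8,0,1],
    [0,0,0.8,0,1],
    [0,0,0.8,0,1],
    [0,0,0.4,0,1],
    [0,0,0,0,1],
    [0,0,-0.5,0,1],
  ],
  newtons=70,
)

```text
time: 8.65
position: [0.4641, -0.3682, 0.1421]
ee_rot: [180.0, 0.0, 35.0]
wrist_force: [0.5, -0.3, -0.2]
opening: -0.0005
```

servo_tool(
  targets=[
    [0,0,-0.9,0,1],
    [0,0,-1.8,0,1],
    [0,0,-2.7,0,1],
    [0,0,-3.6,0,1],
    [0,0,-4.5,0,1],
    [0,0,-4.5,0,1],
  ],
)

```text
time: 9.15
position: [0.4661, -0.3705, 0.2851]
ee_rot: [179.2, -0.1, 35.0]
wrist_force: [-0.5, -1.1, 0.9]
opening: 0.0002
```

```bash
python3 - <<'E'
from go import *
print(*st()); plan(*case(-.01,-.0975),.28,40.8)
for k in (-.0975,-.0325,.0325): print(np.round(case(-.01,k),4))
c=cam("side")
for b in blobs(c[0],*Y):
    if b[:,0].max()<350: print(b.mean(0).round(),np.round(cv2.minAreaRect(b.astype(np.float32)),1) if 0 else cv2.minAreaRect(b.astype(np.float32)))
E
```

```text
9.15 [ 0.466 -0.37   0.285] [ 1.79192e+02 -7.40000e-02  3.50040e+01] [-0.544 -1.085  0.886] [-0.003 -0.029 -0.021] 0.0
units [ 10.8  -11.97   0.17] turn -0.101 mm [ 59.5 480.1  -5.1]
[0.5256 0.1097]
[0.4832 0.1589]
[0.4407 0.2081]
[283. 194.] ((283.630615234375, 193.49761962890625), (13.921545028686523, 34.440059661865234), 67.16634368896484)
[ 82. 160.] ((81.52876281738281, 160.56858825683594), (25.34374237060547, 10.11088752746582), 3.814074993133545)
[290. 166.] ((290.4910888671875, 165.31752014160156), (13.019159317016602, 32.4661865234375), 60.64224624633789)
[294. 127.] ((294.0, 127.0), (12.0, 26.0), 0.0)
[276.  39.] ((277.0, 36.5), (10.0, 39.0), 0.0)
[28.  8.] ((31.0, 8.5), (17.0, 62.0), 90.0)
```

The grip missed, but the bar still stands. I'll locate it in both cameras.

```bash
cat > stand.py <<'E'
from h import *
def fitstand(c,b):
    h0=cv2.convexHull(b.astype(np.float32)); cm,cov=mom(h0); p=back(c,cm,.06)
    def r(t):
        a,m=mom(cv2.convexHull(proj(c,box(t[0],t[1],t[2],.032,.01,.12)).astype(np.float32)))
        return np.r_[a-cm,((m-cov)/20)[[0,0,1],[0,1,1]]]
    return least_squares(r,[p[0],p[1],.6],x_scale=[.01,.01,.3],diff_step=1e-3)
if __name__=="__main__":
    for n in("top","side"):
        c=cam(n)
        for b in blobs(c[0],*Y):
            for nm,f in(("lie",fit(c,b)),("stand",fitstand(c,b))):
                if f.cost<3 and .2<f.x[0]<.7: print(n,nm,b.mean(0).round(),f.x.round(4),np.degrees(f.x[2]).round(1)%90,round(f.cost,2))
        cv2.imwrite(f"pics/s_{n}.png",cv2.resize(c[0][100:250,180:420],None,fx=3,fy=3))
E
python3 stand.py; python3 - <<'E'
import cv2,numpy as np
a=cv2.imread("pics/s_top.png");b=cv2.imread("pics/s_side.png"); cv2.imwrite("pics/both.png",cv2.resize(np.vstack([a,b]),None,fx=.66,fy=.66))
E
```

```text
top lie [389. 221.] [ 0.4408 -0.3881 -1.3962  0.0205] 10.0 0.0
top stand [389. 221.] [ 0.4421 -0.3687  2.2905] 41.19999999999999 2.25
top lie [336. 226.] [ 0.4339 -0.2429  0.7949  0.0993] 45.5 0.01
top lie [292. 225.] [ 0.4386 -0.1259 -2.5109  0.1017] 36.099999999999994 0.0
side lie [283. 194.] [ 0.4373 -0.1306  0.632   0.1   ] 36.2 0.0
side lie [290. 166.] [ 0.4337 -0.2475  0.8004  0.0986] 45.9 0.0
side lie [294. 126.] [ 0.446  -0.4244  1.7116  0.0862] 8.099999999999994 0.01
side stand [294. 126.] [ 0.4423 -0.3738  2.406 ] 47.900000000000006 0.5
side lie [344.  58.] [ 0.3383 -0.8433 -0.2559  0.2874] 75.3 0.25
side lie [276.  40.] [ 0.585  -0.8946  1.7613  0.17  ] 10.900000000000006 0.0
side stand [276.  40.] [ 0.5751 -0.8225 -1.427 ] 8.200000000000003 0.38
```

View pics/both.png

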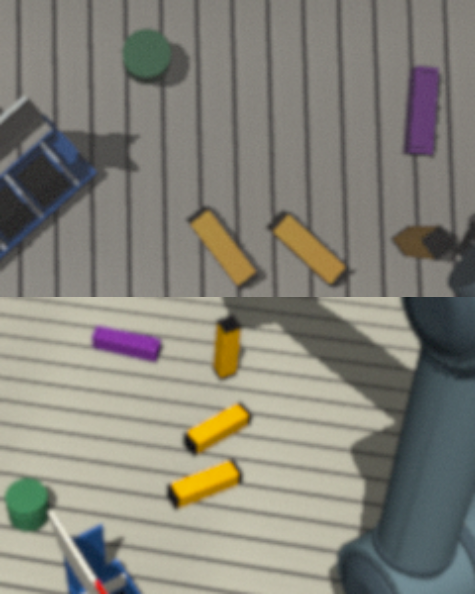

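The bar stands with its black top at (437,243) in the top half and (229,323) in the side half. I'll refine its position and yaw.

```bash
python3 - <<'E'
from h import *
for n,w in(("top",(392,412,212,234)),("side",(286,306,104,122))):
    c=cam(n); v=c[0].max(2); print(n); 
    m=np.zeros(v.shape,np.uint8); m[w[2]:w[3],w[0]:w[1]]=(v[w[2]:w[3],w[0]:w[1]]<70)*255
    print(v[w[2]:w[3],w[0]:w[1]])
    cs,_=cv2.findContours(m,cv2.RETR_EXTERNAL,cv2.CHAIN_APPROX_NONE); k=max(cs,key=cv2.contourArea)
    print(cv2.contourArea(k),mom(k)[0],back(c,mom(k)[0],.12),back(c,mom(k)[0],.115))
E
```

```text
top
[[116 127 131 131 129 130 132 131 129 128 128 129 132 123 127 113  87  87
  112 124]
 [110 120 121 120 122 121 120 117 114 104 109 120 125 128 127 111  87  87
  110 126]
 [ 95  97 104 103 103  99  99  94  79  75  82 101 118 128 128 117  91  87
  110 130]
 [ 88  92  92  89  89  91  82  69  60  55  55  76  98 117 121 112  85  85
  108 125]
 [ 86  91  92  88  85  80  72  61  50  43  45  55  73  84 102 102  84  82
  109 128]
 [ 88  92  89  76  72  67  59  51  50  44  47  47  50  62  80  82  68  76
  107 122]
 [ 90  90  84  71  63  54  47  52  53  49  44  43  45  51  63  64  56  65
   91 116]
 [ 87  80  75  64  51  48  44  49  48  48  50  51  47  50  57  56  53  56
   76  92]
 [ 82  68  56  54  50  49  48  48  53  45  50  45  47  46  45  48  55  53
   62  71]
 [ 84  63  50  46  44  50  45  48  48  46  46  48  46  48  48  48  49  51
   59  57]
 [ 86  69  45  47  50  49  49  54  49  44  46  49  49  42  49  47  46  48
   49  48]
 [ 88  78  63  51  54  51  49  46  49  50  46  43  51  44  48  47  45  49
   47  44]
 [ 94  87  80  61  50  48  46  49  47  45  48  44  48  47  48  43  47  43
  
[... 1829 characters left out ...]
1 182 171 155 136 103  64  33  29  26  31  30  41  57  67  85 103 102
   93  85]
 [189 183 173 159 146 122  88  54  33  43  47  61  83 101 114 128 146 144
  129 119]
 [188 183 170 156 146 132 115  80  68  81 101 112 128 145 151 157 172 176
  169 162]
 [189 180 168 153 150 144 135 122 114 132 145 151 157 166 163 170 180 187
  188 183]
 [186 184 173 158 147 147 152 158 156 158 167 167 164 167 170 174 186 190
  190 190]
 [184 182 170 157 146 149 161 172 169 169 171 168 169 167 169 172 185 190
  191 192]
 [177 175 164 151 149 148 157 174 175 170 170 171 168 168 165 169 183 189
  194 191]]
45.5 [295.86080586 113.02930403] [ 0.44089376 -0.38407038  0.12      ] [ 0.44124663 -0.38923063  0.115     ]
```

```bash
python3 go.py .4425 -.372 .2 45
```

```text
9.4 [ 0.464 -0.368  0.275] [-1.79892e+02  1.40000e-02  3.49970e+01] [-0.162 -0.068 -0.174] [ 0.029 -0.032 -0.003] -0.0
units [-0.66 -0.29  2.5 ] turn -0.175 mm [-21.1  -4.3 -74.9]
```

```bash
python3 go.py .4405 -.385 .1 39
```

```text
9.4 [ 0.464 -0.368  0.275] [-1.79892e+02  1.40000e-02  3.49970e+01] [-0.162 -0.068 -0.174] [ 0.029 -0.032 -0.003] -0.0
units [-0.96  0.03  5.83] turn -0.07 mm [ -23.1  -17.3 -174.9]
```

servo_tool(
  targets=[
    [-0.96,0.03,0.5,-0.07,0.1],
    [-0.96,0.03,1.0,-0.07,0.1],
    [-0.96,0.03,2.0,-0.07,0.1],
    [-0.96,0.03,3.0,-0.07,0.1],
    [-0.96,0.03,4.0,-0.07,0.1],
    [-0.96,0.03,5.0,-0.07,0.1],
    [-0.96,0.03,5.83,-0.07,0.1],
    [-0.96,0.03,5.83,-0.07,0.5],
    [-0.96,0.03,5.83,-0.07,1],
    [-0.96,0.03,5.83,-0.07,1],
  ],
  newtons=70,
)

```text
time: 10.23
position: [0.4415, -0.386, 0.102]
ee_rot: [179.9, 0.0, 39.0]
wrist_force: [0.2, -0.2, 1.7]
opening: 0.0416
```

servo_tool(
  targets=[
    [0,0,0,0,1],
    [0,0,0,0,1],
    [0,0,0,0,1],
    [0,0,-0.5,0,1],
    [0,0,-1.5,0,1],
    [0,0,-2.5,0,1],
    [0,0,-3.5,0,1],
    [0,0,-4.5,0,1],
    [0,0,-6.0,0,1],
    [0,0,-6.0,0,1],
  ],
)

```text
time: 11.07
position: [0.4432, -0.388, 0.2898]
ee_rot: [179.1, 0.0, 39.0]
wrist_force: [1.4, -1.8, -1.8]
opening: 0.0319
```

```bash
python3 - <<'E'
from go import *
print(*st()); plan(*case(-.01,-.0975),.28,40.8); plan(*case(-.01,-.0975),.109,40.8)
E
```

```text
11.07 [ 0.443 -0.388  0.29 ] [1.79146e+02 1.00000e-02 3.90170e+01] [ 1.373 -1.804 -1.761] [-0.155 -0.15  -0.064] 0.032
units [ 12.58 -11.16   0.33] turn -0.031 mm [ 82.4 497.6  -9.8]
units [ 12.58 -11.16   6.03] turn -0.031 mm [  82.4  497.6 -180.8]
```

servo_tool(
  targets=[
    [0.6,-0.5,0,0,1],
    [1.4,-1.2,0.2,-0.03,1],
    [2.3,-2.0,0.3,-0.03,1],
    [3.2,-2.8,0.3,-0.03,1],
    [4.1,-3.6,0.3,-0.03,1],
    [5.0,-4.4,0.3,-0.03,1],
    [5.9,-5.2,0.3,-0.03,1],
    [6.8,-6.0,0.3,-0.03,1],
    [7.7,-6.8,0.3,-0.03,1],
    [8.6,-7.6,0.3,-0.03,1],
  ],
)

```text
time: 11.9
position: [0.4975, -0.0439, 0.2709]
ee_rot: [-180.0, 0.0, 40.7]
wrist_force: [1.1, -0.5, -4.7]
opening: 0.0314
```

servo_tool(
  targets=[
    [0.8,-0.7,0,0,1],
    [1.6,-1.5,0,0,1],
    [2.4,-2.2,0,0,1],
    [3.2,-2.9,0,0,1],
    [3.8,-3.4,0,0,1],
    [3.98,-3.56,0,0,1],
    [3.98,-3.56,0,0,1],
    [3.98,-3.56,0,0,1],
    [3.98,-3.56,0,0,1],
    [3.98,-3.56,0,0,1],
  ],
)

```text
time: 12.73
position: [0.5187, 0.1118, 0.2716]
ee_rot: [180.0, 0.0, 40.6]
wrist_force: [-0.4, -0.5, -4.8]
opening: 0.0314
```

```bash
python3 - <<'E'
from go import *
print(*st()); plan(*case(-.01,-.0975),.109,40.8)
t=cam("top")[0][130:290,60:260];s=cam("side")[0][180:340,160:360]
cv2.imwrite("pics/c0.png",cv2.resize(np.hstack([t,s]),None,fx=2,fy=2,interpolation=cv2.INTER_CUBIC))
E
```

```text
12.73 [0.519 0.112 0.272] [1.8000e+02 2.3000e-02 4.0629e+01] [-0.368 -0.486 -4.765] [0.007 0.031 0.05 ] 0.031
units [0.13 0.21 5.42] turn -0.003 mm [   6.9   -2.2 -162.6]
```

View pics/c0.png

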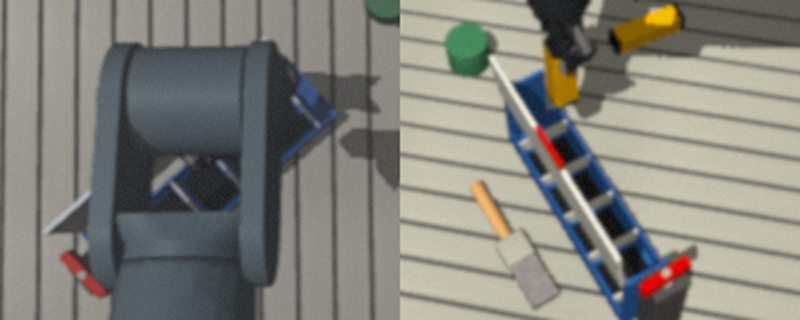

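The bar hangs vertical over cell 0 at (562,78) in the side half. I'll lower it and release.

servo_tool(
  targets=[
    [0.13,0.21,0,0,1],
    [0.13,0.21,0.8,0,1],
    [0.13,0.21,1.6,0,1],
    [0.13,0.21,2.4,0,1],
    [0.13,0.21,3.2,0,1],
    [0.13,0.21,4.0,0,1],
    [0.13,0.21,4.6,0,1],
    [0.13,0.21,5.0,0,1],
    [0.13,0.21,5.3,0,1],
    [0.13,0.21,5.3,0,1],
  ],
)

```text
time: 13.67
position: [0.5252, 0.1104, 0.1112]
ee_rot: [-179.9, 0.1, 40.7]
wrist_force: [-0.3, -0.1, -4.1]
opening: 0.0314
```

servo_tool(
  targets=[
    [0,0,0.05,0,1],
    [0,0,0.1,0,1],
    [0,0,0.15,0,1],
    [0,0,0.15,0,0.5],
    [0,0,0.15,0,0.4],
    [0,0,0.15,0,0.4],
    [0,0,0.15,0,0.4],
  ],
)

```text
time: 14.25
position: [0.5266, 0.1108, 0.1094]
ee_rot: [179.9, -0.1, 40.7]
wrist_force: [0.8, -0.3, -0.2]
opening: 0.0511
```

servo_tool(
  targets=[
    [0,0,-0.5,0,0.4],
    [0,0,-1.2,0,0.4],
    [0,0,-2.2,0,0.4],
    [0,0,-3.2,0,0.4],
    [0,0,-4.4,0,0.4],
    [0,0,-5.6,0,0.4],
    [0,0,-5.6,0,0.4],
  ],
)

```text
time: 14.83
position: [0.5297, 0.1109, 0.2858]
ee_rot: [179.4, -0.7, 40.7]
wrist_force: [0.5, -0.2, 0.9]
opening: 0.0513
```

```bash
python3 - <<'E'
from go import *
from stand import fitstand
print(*st()); c=cam("side"); C=case(0,0)
for b in blobs(c[0],*Y):
    f=fit(c,b); g=fitstand(c,b)
    if .2<f.x[0]<.7: print(b.mean(0).round(),"lie",f.x.round(4),np.degrees(f.x[2]).round(1)%180,round(f.cost,2),"stand",g.x[:2].round(3),round(g.cost,2),cv2.minAreaRect(b.astype(np.float32)))
plan(.438,-.128,.25,36)
E
```

```text
14.83 [0.53  0.111 0.286] [179.411  -0.68   40.742] [ 0.485 -0.164  0.861] [ 0.001 -0.03   0.01 ] 0.051
[240. 248.] lie [0.5302 0.0837 2.0809 0.0456] 119.2 0.0 stand [0.523 0.113] 1.75 ((239.0, 249.5), (21.0, 14.0), 90.0)
[283. 194.] lie [ 0.4371 -0.1308  0.6391  0.0947] 36.6 0.0 stand [ 0.434 -0.093] 6.36 ((283.69647216796875, 193.6541290283203), (14.358109474182129, 32.59678649902344), 67.16634368896484)
[291. 167.] lie [ 0.4301 -0.2448  0.8195  0.0935] 47.0 0.02 stand [ 0.427 -0.202] 4.61 ((291.4237976074219, 166.261474609375), (11.579801559448242, 31.783720016479492), 58.24052047729492)
[285.  28.] lie [ 0.5644 -0.9911  1.6717  0.3502] 95.8 2.31 stand [ 0.555 -0.906] 53.17 ((284.0276184082031, 28.168968200683594), (25.16278076171875, 58.63011169433594), 4.763641834259033)
units [-7.48  4.07  1.07] turn 0.083 mm [ -90.4 -238.8  -32.1]
```

servo_tool(
  targets=[
    [-0.8,0.4,0.0,0.0,0.2],
    [-2.0,1.0,0.0,0.08,0.2],
    [-3.2,1.7,0.3,0.08,0.2],
    [-4.4,2.4,0.8,0.08,0.2],
    [-5.6,3.0,1.4,0.08,0.2],
    [-6.6,3.6,2.0,0.08,0.2],
    [-7.48,4.07,3.0,0.08,0.2],
    [-7.48,4.07,4.0,0.08,0.2],
    [-7.48,4.07,5.0,0.08,0.2],
    [-7.48,4.07,6.0,0.08,0.2],
  ],
)

```text
time: 15.72
position: [0.4343, -0.1285, 0.0942]
ee_rot: [-179.9, 0.0, 36.0]
wrist_force: [0.7, 0.0, 0.4]
opening: 0.0682
```

```bash
python3 go.py .438 -.1285 .0225 36; python3 stand.py | grep lie
```

```text
15.72 [ 0.434 -0.128  0.094] [-1.79945e+02  2.10000e-02  3.60300e+01] [0.746 0.017 0.443] [ 0.036 -0.054  0.026] 0.068
units [0.1  0.07 2.39] turn 0.001 mm [  3.7  -0.  -71.7]
side lie [240. 248.] [0.5302 0.0837 2.0809 0.0456] 29.200000000000003 0.0
side lie [283. 195.] [ 0.4413 -0.1258  0.5389  0.0906] 30.9 0.01
side lie [285.  28.] [ 0.5648 -0.9916  1.6725  0.3496] 5.799999999999997 2.37
```

servo_tool(
  targets=[
    [0.1,0.07,0.8,0,0.2],
    [0.1,0.07,1.6,0,0.2],
    [0.1,0.07,2.2,0,0.2],
    [0.1,0.07,2.39,0,0.2],
    [0.1,0.07,2.39,0,0.6],
    [0.1,0.07,2.39,0,1],
    [0.1,0.07,2.39,0,1],
    [0.1,0.07,2.39,0,1],
    [0.1,0.07,2.39,0,1],
    [0.1,0.07,2.39,0,1],
  ],
  newtons=60,
)

```text
time: 16.65
position: [0.4404, -0.1286, 0.0266]
ee_rot: [179.9, -0.1, 36.1]
wrist_force: [-1.2, 1.5, 6.6]
opening: 0.0308
```

servo_tool(
  targets=[
    [0,0,0,0,1],
    [0,0,-0.3,0,1],
    [0,0,-0.6,0,1],
    [0,0,-1.0,0,1],
    [0,0,-1.0,0,1],
    [0,0,-1.0,0,1],
    [0,0,-1.0,0,1],
    [0,0,-1.0,0,1],
  ],
)

```text
time: 17.32
position: [0.4386, -0.1278, 0.0541]
ee_rot: [-179.9, 0.0, 36.1]
wrist_force: [-0.1, -0.7, -5.0]
opening: 0.0311
```

```bash
python3 feel.py
```

```text
17.57 [ 0.439 -0.128  0.054] [-1.79958e+02  1.90000e-02  3.61400e+01] [-0.12  -0.057 -4.549] [ 0.079 -0.093 -0.031] 0.031
F [-0.24 -0.11 -4.25] T [ 0.067 -0.086  0.001] [0.014 0.017 0.037] heavy toward tool +x if >0: -0.109
[240. 248.] [0.5302 0.0837] 119.2 0.0456
[276. 191.] [ 0.4631 -0.1368] 55.0 0.0476
```

The heavy end is on the −x side again (−0.109 Nm, 0.43 kg). Same procedure.

servo_tool(
  targets=[
    [0,0,0.4,0,1],
    [0,0,0.8,0,1],
    [0,0,0.9,0,1],
    [0,0,0.9,0,0.2],
    [0,0,0.9,0,0.2],
    [0,0,0.9,0,0.2],
    [0.5,0,0.9,0,0.2],
    [1.0,0,0.9,0,0.2],
    [1.5,0,0.9,0,0.2],
    [1.5,0,0.9,0,0.2],
  ],
)

```text
time: 18.4
position: [0.4778, -0.1013, 0.0289]
ee_rot: [179.8, -0.1, 36.2]
wrist_force: [0.3, 0.8, -0.8]
opening: 0.0682
```

servo_tool(
  targets=[
    [0,0,0,0,1],
    [0,0,0,0,1],
    [0,0,0,0,1],
    [0,0,0,0,1],
    [0,0,0,0,1],
    [0,0,0,0,1],
    [0,0,-0.3,0,1],
    [0,0,-0.8,0,1],
    [0,0,-1.4,0,1],
    [0,0,-2.0,0,1],
  ],
  newtons=20,
)

```text
time: 19.23
position: [0.4745, -0.1011, 0.0876]
ee_rot: [-179.9, 0.0, 36.1]
wrist_force: [-0.9, -0.0, -4.6]
opening: 0.0316
```

servo_tool(
  targets=[
    [0,0,-0.5,0,1],
    [0,0,-1.0,0,1],
    [0,0,-1.0,0,0.65],
    [0,0,-1.0,0,0.635],
    [0,0,-1.0,0,0.63],
    [0,0,-1.0,0,0.629],
    [0,0,-1.0,0,0.628],
    [0,0,-1.0,0,0.627],
    [0,0,-1.0,0,0.626],
    [0,0,-1.0,0,0.626],
  ],
)

```text
time: 20.07
position: [0.4753, -0.1016, 0.1175]
ee_rot: [-180.0, 0.0, 36.1]
wrist_force: [-1.7, 0.6, -3.7]
opening: 0.0323
```

```bash
python3 feel.py
```

```text
20.32 [ 0.475 -0.102  0.118] [-1.79996e+02  7.00000e-03  3.61440e+01] [-0.236 -0.524 -3.667] [-0.014  0.112 -0.018] 0.032
F [-0.33 -0.32 -3.81] T [ 0.002  0.112 -0.015] [0.024 0.016 0.032] heavy toward tool +x if >0: 0.089
[240. 248.] [0.5302 0.0837] 119.2 0.0456
[272. 193.] [ 0.4711 -0.1252] 128.3 0.0469
[293. 164.] [ 0.4262 -0.2548] 47.3 0.0741
```

servo_tool(
  targets=[
    [0,0,0.1,0,0.626],
    [0,0,0.2,0,0.6255],
    [0,0,0.2,0,0.625],
    [0,0,0.2,0,0.6245],
    [0,0,0.2,0,0.624],
    [0,0,0.2,0,0.6235],
    [0,0,0.2,0,0.623],
    [0,0,0.2,0,0.622],
    [0,0,0.2,0,0.62],
    [0,0,0.2,0,0.61],
  ],
)

```text
time: 21.15
position: [0.4767, -0.1021, 0.1131]
ee_rot: [179.8, -0.1, 36.1]
wrist_force: [-0.2, 0.2, 0.8]
opening: 0.0337
```

```bash
python3 feel.py; python3 stand.py
```

```text
21.4 [ 0.475 -0.102  0.112] [-1.79998e+02  4.00000e-03  3.61420e+01] [-0.546  0.691  0.362] [-0.009  0.04   0.05 ] 0.033
F [-0.01  0.05  0.05] T [-0.005  0.04   0.01 ] [0.034 0.034 0.038] heavy toward tool +x if >0: 0.035
[240. 248.] [0.5302 0.0837] 119.2 0.0456
[279. 191.] [ 0.454  -0.1353] 73.0 0.0613
[293. 164.] [ 0.4258 -0.2554] 46.4 0.0704
top lie [340. 229.] [ 0.4213 -0.2562 -2.4052  0.0612] 42.19999999999999 0.02
top stand [340. 229.] [ 0.4235 -0.2438  5.5957] 50.60000000000002 0.55
side lie [240. 247.] [0.5303 0.0833 2.0903 0.0447] 29.799999999999997 0.0
side stand [240. 247.] [0.523  0.1123 2.5575] 56.5 1.83
side lie [274. 191.] [ 0.4672 -0.1366  1.9702  0.0623] 22.900000000000006 0.0
side stand [274. 191.] [ 0.4625 -0.0982  2.4267] 49.0 1.29
side lie [292. 165.] [ 0.4271 -0.2534  0.8562  0.0755] 49.1 0.0
side lie [285.  28.] [ 0.5645 -0.9914  1.6713  0.3497] 5.799999999999997 2.3
```

```bash
python3 stand.py|grep -v 285; python3 - <<'E'
import cv2,numpy as np
a=cv2.imread("pics/s_top.png");b=cv2.imread("pics/s_side.png"); cv2.imwrite("pics/both2.png",cv2.resize(np.vstack([a,b]),None,fx=.66,fy=.66))
E
```

```text
top lie [340. 230.] [ 0.4213 -0.256  -2.4046  0.0608] 42.19999999999999 0.03
top stand [340. 230.] [ 0.4235 -0.2435  5.5979] 50.69999999999999 0.55
side lie [240. 248.] [0.5303 0.0837 2.0821 0.0453] 29.299999999999997 0.0
side stand [240. 248.] [0.5229 0.1126 2.5564] 56.5 1.77
side lie [277. 194.] [ 0.4573 -0.1257  1.3475  0.042 ] 77.2 0.0
side stand [277. 194.] [ 0.4534 -0.088   2.4951] 53.0 2.77
side lie [292. 165.] [ 0.4268 -0.2539  0.8401  0.0744] 48.1 0.0
```

View pics/both2.png

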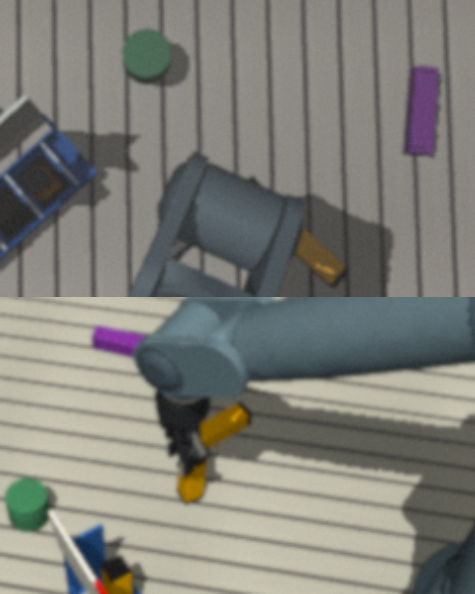

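The bar is still rocking loosely between the jaws at (190,480), so I'll open, let it settle, rise and measure.

servo_tool(
  targets=[
    [0,0,0,0,0.6],
    [0,0,0,0,0.6],
    [0,0,0,0,0.6],
    [0,0,0,0,0.6],
    [0,0,0,0,0.6],
    [0,0,0,0,0.6],
    [0,0,0,0,0.55],
    [0,0,0,0,0.4],
    [0,0,0,0,0.3],
    [0,0,0,0,0.2],
  ],
)

```text
time: 22.43
position: [0.4755, -0.1016, 0.1117]
ee_rot: [-180.0, -0.0, 36.1]
wrist_force: [0.0, -0.6, 0.1]
opening: 0.068
```

servo_tool(
  targets=[
    [0,0,-0.8,0,0.2],
    [0,0,-1.6,0,0.2],
    [0,0,-2.6,0,0.2],
    [0,0,-3.6,0,0.2],
    [1,0.5,-4.6,0,0.2],
    [2,1,-5,0,0.2],
    [3,2,-5,0,0.2],
    [4,3,-5,0,0.2],
    [4,4,-5,0,0.2],
    [4,4,-5,0,0.2],
  ],
)

```text
time: 23.27
position: [0.6459, -0.1306, 0.2608]
ee_rot: [179.9, 0.0, 36.1]
wrist_force: [0.8, -0.4, -0.7]
opening: 0.0683
```

```bash
python3 stand.py|grep -v 285; python3 - <<'E'
import cv2,numpy as np
a=cv2.imread("pics/s_top.png");b=cv2.imread("pics/s_side.png"); cv2.imwrite("pics/both3.png",cv2.resize(np.vstack([a,b]),None,fx=.66,fy=.66))
E
```

```text
top lie [336. 226.] [ 0.4342 -0.2426  0.7757  0.0965] 44.4 0.01
side lie [240. 248.] [0.5302 0.0839 2.0731 0.0459] 28.799999999999997 0.0
side stand [240. 248.] [0.5229 0.1129 2.556 ] 56.400000000000006 1.71
side lie [276. 189.] [ 0.4625 -0.144   1.7609  0.0723] 10.900000000000006 0.02
side stand [276. 189.] [ 0.458  -0.1052  0.8763] 50.2 0.45
side lie [290. 165.] [ 0.4325 -0.2509  0.7572  0.0921] 43.4 0.0
```

View pics/both3.png

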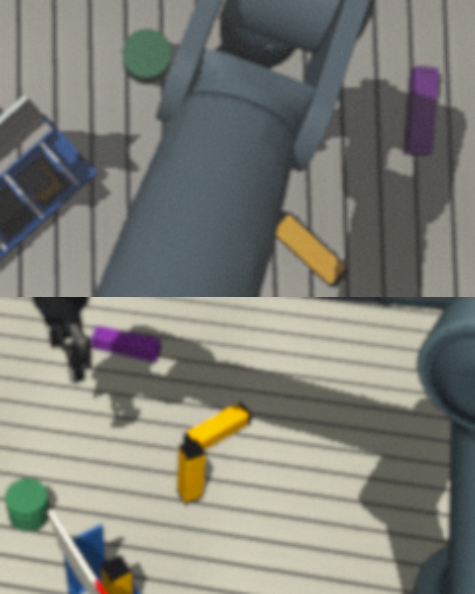

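Bar A stands upright at (192,470) in the side half. I'll refine the fit using only the visible faces.

```bash
python3 - <<'E'
s=open("stand.py").read()
s=s.replace("a,m=mom(cv2.convexHull(proj(c,box(t[0],t[1],t[2],.032,.01,.12)).astype(np.float32)))","B=box(t[0],t[1],t[2],.032,.01,.11); d=np.hypot(*(B[:,:2]-c[2][:2]).T); B=B[np.argsort(d)[:6]]\n        a,m=mom(cv2.convexHull(proj(c,B).astype(np.float32)))")
s=s.replace("return least_squares(r,[p[0],p[1],.6],x_scale=[.01,.01,.3],diff_step=1e-3)","return min((least_squares(r,[p[0],p[1],a],x_scale=[.01,.01,.3],diff_step=1e-3) for a in np.radians([10,35,60,80])),key=lambda f:f.cost)")
open("stand.py","w").write(s)
E
python3 stand.py | grep stand
python3 - <<'E'
from h import *
c=cam("side"); v=c[0].max(2); w=(268,288,166,186)
m=np.zeros(v.shape,np.uint8); m[w[2]:w[3],w[0]:w[1]]=(v[w[2]:w[3],w[0]:w[1]]<65)*255
cs,_=cv2.findContours(m,cv2.RETR_EXTERNAL,cv2.CHAIN_APPROX_NONE); k=max(cs,key=cv2.contourArea)
print(cv2.contourArea(k),mom(k)[0],back(c,mom(k)[0],.118))
E
```

```text
side stand [204. 285.] [ 0.5971  0.2303 -1.1504] 24.099999999999994 0.28
side stand [240. 248.] [0.5248 0.1036 0.786 ] 45.0 0.26
side stand [276. 189.] [ 0.4588 -0.1157  0.3601] 20.6 0.0
52.0 [276.32051282 176.31410256] [ 0.46118532 -0.11493084  0.118     ]
```

servo_tool(
  targets=[
    [-0.5,1,-0.5,0,0.2],
    [-1,2,-0.5,0,0.2],
    [-1.5,3,-0.5,0,0.2],
    [-2,4,-0.5,0,0.2],
    [-2.5,5,-0.5,0,0.2],
    [-3,6,-0.5,0,0.2],
    [-3.5,7,-0.5,0,0.2],
    [-4,8,-0.5,0,0.2],
    [-4,8,-0.5,0,0.2],
    [-4,8,-0.5,0,0.2],
  ],
)

```text
time: 24.35
position: [0.687, -0.3934, 0.2763]
ee_rot: [-180.0, -0.0, 36.0]
wrist_force: [0.1, 1.1, -0.1]
opening: 0.0685
```

```bash
python3 stand.py
```

```text
top lie [333. 223.] [ 0.4414 -0.2353  0.7892  0.077 ] 45.2 0.01
top stand [333. 223.] [ 0.4443 -0.2328  1.4614] 83.7 2.68
side lie [240. 248.] [0.5303 0.0833 2.0903 0.0447] 29.799999999999997 0.0
side stand [240. 248.] [0.525  0.1031 0.8184] 46.9 0.3
side lie [276. 189.] [ 0.4622 -0.143   1.752   0.07  ] 10.400000000000006 0.02
side stand [276. 189.] [ 0.4585 -0.1148  0.4354] 24.9 0.01
side lie [290. 165.] [ 0.4321 -0.2503  0.7525  0.093 ] 43.1 0.0
side lie [314.  58.] [ 0.4221 -0.8057 -0.2665  0.0519] 74.7 0.1
side stand [314.  58.] [ 0.4201 -0.7528  0.8342] 47.8 2.55
side lie [282.  50.] [ 0.5508 -0.8307 -0.3799  0.0872] 68.2 0.01
side stand [282.  50.] [ 0.5442 -0.7767  0.8755] 50.2 2.15
```

```bash
python3 - <<'E'
from h import *
c=cam("top"); p=proj(c,[.4587,-.115,.12])[0]; q=proj(c,[.4587,-.115,0])[0]; print(p,q)
x,y=int(p[0])-30,int(p[1])-25; print(x,y)
c2=cam("side"); p2=proj(c2,[.4587,-.115,.12])[0]; x2,y2=int(p2[0])-30,int(p2[1])-15
a=cv2.resize(c[0][y:y+50,x:x+60],None,fx=6,fy=6,interpolation=cv2.INTER_CUBIC);b=cv2.resize(c2[0][y2:y2+50,x2:x2+60],None,fx=6,fy=6,interpolation=cv2.INTER_CUBIC)
cv2.imwrite("pics/zA.png",np.hstack([a,b])); print(x2,y2)
E
```

```text
[291.53398341 217.31354434] [287.24533941 216.99358266]
261 192
247 160
```

View pics/zA.png

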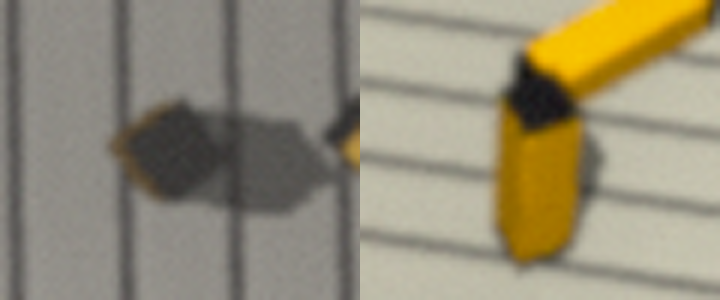

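The top crop shows bar A's top face centred at (175,150), with edges at about 39° yaw. I'll grasp it at (0.459,−0.113).

```bash
python3 go.py .459 -.113 .1 38
```

```text
24.55 [ 0.688 -0.391  0.277] [ 1.79989e+02 -1.40000e-02  3.62340e+01] [0.71  0.003 0.272] [0.02  0.021 0.019] 0.069
units [ -0.68 -11.98   5.91] turn -0.031 mm [-229.   277.7 -177.4]
```

servo_tool(
  targets=[
    [0,-1.1,0,0,0.2],
    [-0.1,-2.4,0,-0.03,0.2],
    [-0.2,-3.7,0,-0.03,0.2],
    [-0.3,-5,0,-0.03,0.2],
    [-0.4,-6.3,0,-0.03,0.2],
    [-0.5,-7.6,0,-0.03,0.2],
    [-0.6,-8.9,0,-0.03,0.2],
    [-0.68,-10.2,0,-0.03,0.2],
    [-0.68,-11.5,0,-0.03,0.2],
    [-0.68,-11.98,0.5,-0.03,0.2],
  ],
)

```text
time: 25.38
position: [0.4581, -0.1107, 0.2644]
ee_rot: [179.7, -0.2, 38.1]
wrist_force: [0.3, 0.3, 0.4]
opening: 0.0686
```

servo_tool(
  targets=[
    [0,0,0,0,0.2],
    [0,0,0,0,0.2],
    [0,0,0,0,0.2],
    [0,0,0,0,0.2],
  ],
)

```text
time: 25.72
position: [0.4602, -0.1149, 0.2626]
ee_rot: [179.9, -0.0, 37.8]
wrist_force: [-0.0, 0.1, 0.4]
opening: 0.0686
```

```bash
python3 go.py .459 -.113 .1 38
```

```text
25.72 [ 0.46  -0.115  0.263] [ 1.79917e+02 -3.20000e-02  3.78400e+01] [-0.026  0.121  0.448] [ 0.017 -0.033  0.003] 0.069
units [ 0.01 -0.07  5.42] turn -0.003 mm [  -1.2    1.9 -162.6]
```

servo_tool(
  targets=[
    [0,-0.07,1,0,0.2],
    [0,-0.07,2,0,0.2],
    [0,-0.07,3,0,0.2],
    [0,-0.07,4,0,0.2],
    [0,-0.07,5,0,0.2],
    [0,-0.07,5.42,0,0.2],
    [0,-0.07,5.42,0,0.5],
    [0,-0.07,5.42,0,1],
    [0,-0.07,5.42,0,1],
    [0,-0.07,5.42,0,1],
  ],
  newtons=70,
)

```text
time: 26.55
position: [0.4594, -0.1133, 0.1008]
ee_rot: [179.8, -0.1, 37.8]
wrist_force: [0.8, 0.1, -0.7]
opening: 0.0315
```

servo_tool(
  targets=[
    [0,0,0,0,1],
    [0,0,0,0,1],
    [0,0,-1,0,1],
    [0,0,-2,0,1],
    [0,0,-3,0,1],
    [0,0,-4,0,1],
    [0,0,-5,0,1],
    [0,0,-6,0,1],
    [0,0,-6,0,1],
  ],
)

```text
time: 27.3
position: [0.4604, -0.1135, 0.2857]
ee_rot: [179.4, -0.3, 37.9]
wrist_force: [0.9, -0.9, -3.1]
opening: 0.0315
```

```bash
python3 - <<'E'
from go import *
print(*st()); plan(*case(-.01,-.0325),.28,40.8); plan(*case(-.01,-.0325),.109,40.8)
E
```

```text
27.3 [ 0.46  -0.114  0.286] [179.392  -0.283  37.879] [ 0.905 -0.884 -3.098] [-0.107 -0.113 -0.005] 0.032
units [ 6.17 -6.7   0.19] turn -0.051 mm [ 22.7 272.4  -5.7]
units [ 6.17 -6.7   5.89] turn -0.051 mm [  22.7  272.4 -176.7]
```

servo_tool(
  targets=[
    [0.5,-0.6,0,0,1],
    [1.3,-1.5,0,-0.05,1],
    [2.1,-2.4,0,-0.05,1],
    [2.9,-3.3,0,-0.05,1],
    [3.7,-4.2,0,-0.05,1],
    [4.5,-5.1,0,-0.05,1],
    [5.3,-5.9,0,-0.05,1],
    [6.0,-6.5,0,-0.05,1],
    [6.17,-6.7,0,-0.05,1],
    [6.17,-6.7,0,-0.05,1],
  ],
)

```text
time: 28.13
position: [0.4797, 0.1615, 0.2771]
ee_rot: [-179.9, 0.2, 40.9]
wrist_force: [0.0, -0.6, -4.8]
opening: 0.0314
```

servo_tool(
  targets=[
    [0,0,0,0,1],
    [0,0,0,0,1],
    [0,0,0,0,1],
    [0,0,0,0,1],
  ],
)

```text
time: 28.47
position: [0.4809, 0.1588, 0.279]
ee_rot: [180.0, 0.0, 40.6]
wrist_force: [0.7, -0.3, -4.4]
opening: 0.031
```

```bash
python3 - <<'E'
from go import *
print(*st()); plan(*case(-.01,-.0325),.109,40.8)
c=cam("side")
for b in blobs(c[0],*Y):
    if b[:,0].min()>150 and b[:,1].min()>80: print(b.mean(0).round(),cv2.minAreaRect(b.astype(np.float32)))
E
```

```text
28.47 [0.481 0.159 0.279] [1.79998e+02 1.10000e-02 4.06190e+01] [ 0.722 -0.301 -4.433] [-0.02   0.013 -0.06 ] 0.031
units [0.06 0.05 5.67] turn -0.003 mm [ 2.3e+00  1.0e-01 -1.7e+02]
[246. 240.] ((243.75003051757812, 239.75003051757812), (28.991374969482422, 31.11269760131836), 45.0)
```

servo_tool(
  targets=[
    [0.06,0.05,0.8,0,1],
    [0.06,0.05,1.6,0,1],
    [0.06,0.05,2.4,0,1],
    [0.06,0.05,3.2,0,1],
    [0.06,0.05,4.0,0,1],
    [0.06,0.05,4.7,0,1],
    [0.06,0.05,5.2,0,1],
    [0.06,0.05,5.5,0,1],
    [0.06,0.05,5.5,0,1],
    [0.06,0.05,5.5,0,1],
  ],
)

```text
time: 29.35
position: [0.4835, 0.1596, 0.1145]
ee_rot: [180.0, -0.0, 40.7]
wrist_force: [0.5, 0.3, -4.4]
opening: 0.0314
```

servo_tool(
  targets=[
    [0,0,0.05,0,1],
    [0,0,0.15,0,1],
    [0,0,0.2,0,1],
    [0,0,0.2,0,0.5],
    [0,0,0.2,0,0.4],
    [0,0,0.2,0,0.4],
    [0,0,0.2,0,0.4],
  ],
)

```text
time: 29.93
position: [0.4839, 0.16, 0.1089]
ee_rot: [179.9, -0.1, 40.7]
wrist_force: [-0.2, 0.0, 0.2]
opening: 0.0513
```

servo_tool(
  targets=[
    [0,0,-0.5,0,0.4],
    [0,0,-1.2,0,0.4],
    [0,0,-2.2,0,0.4],
    [0,0,-3.2,0,0.4],
    [0,0,-4.4,0,0.4],
    [0,0,-5.6,0,0.4],
    [0,0,-5.6,0,0.4],
  ],
)

```text
time: 30.52
position: [0.487, 0.1604, 0.2852]
ee_rot: [179.5, -0.7, 40.7]
wrist_force: [0.7, 0.4, 1.2]
opening: 0.0515
```

```bash
python3 - <<'E'
from go import *
print(*st()); c=cam("side")
for b in blobs(c[0],*Y):
    f=fit(c,b)
    if b[:,0].min()>150 and b[:,1].min()>80: print(b.mean(0).round(),f.x.round(4),np.degrees(f.x[2]).round(1)%180,cv2.minAreaRect(b.astype(np.float32)))
plan(.434,-.2452,.1,46)
E
```

```text
30.52 [0.487 0.16  0.285] [179.491  -0.726  40.74 ] [0.682 0.431 1.226] [ 0.009 -0.037  0.032] 0.051
[246. 257.] [0.5056 0.1073 2.2437 0.1076] 128.6 ((248.23057556152344, 255.82382202148438), (43.692813873291016, 16.41179656982422), 59.74356460571289)
units [-10.12   9.12   6.05] turn -0.092 mm [ -51.7 -405.4 -181.6]
```

servo_tool(
  targets=[
    [-0.8,0.8,-0.3,0,0.4],
    [-1.8,1.7,-0.3,0,0.4],
    [-2.8,2.6,-0.3,-0.05,0.2],
    [-3.8,3.5,-0.3,-0.09,0.2],
    [-4.8,4.4,0,-0.09,0.2],
    [-5.8,5.3,0,-0.09,0.2],
    [-6.8,6.2,0,-0.09,0.2],
    [-7.8,7.1,1,-0.09,0.2],
    [-8.8,8.0,2,-0.09,0.2],
    [-9.6,8.7,3,-0.09,0.2],
  ],
)

```text
time: 31.4
position: [0.4366, -0.2135, 0.1979]
ee_rot: [179.9, -0.0, 45.8]
wrist_force: [0.7, -0.5, 0.2]
opening: 0.0685
```

servo_tool(
  targets=[
    [-0.5,0.4,0.8,0,0.2],
    [-0.5,0.4,1.6,0,0.2],
    [-0.5,0.4,1.6,0,0.2],
    [-0.5,0.4,1.6,0,0.2],
    [-0.5,0.4,1.6,0,0.2],
  ],
)

```text
time: 31.82
position: [0.4358, -0.2304, 0.1517]
ee_rot: [180.0, -0.0, 45.9]
wrist_force: [-0.5, -0.5, 0.5]
opening: 0.0685
```

```bash
python3 go.py .434 -.2452 .024 46; python3 stand.py | grep -v "285\|stand"
```

```text
31.82 [ 0.436 -0.23   0.152] [ 1.7995e+02 -8.0000e-03  4.5923e+01] [-0.547 -0.51   0.505] [-0.002  0.004 -0.023] 0.069
units [-0.4   0.3   4.26] turn -0.001 mm [  -1.8  -14.8 -127.7]
top lie [327. 217.] [ 0.4557 -0.2201 -2.3597  0.036 ] 44.80000000000001 0.01
side lie [246. 257.] [0.5056 0.1068 2.2378 0.1076] 38.19999999999999 0.01
side lie [290. 166.] [ 0.4342 -0.2469  0.7956  0.097 ] 45.6 0.0
```

servo_tool(
  targets=[
    [-0.4,0.3,0.8,0,0.2],
    [-0.4,0.3,1.6,0,0.2],
    [-0.4,0.3,2.4,0,0.2],
    [-0.4,0.3,3.2,0,0.2],
    [-0.4,0.3,4.0,0,0.2],
    [-0.4,0.3,4.24,0,0.2],
    [-0.4,0.3,4.24,0,0.6],
    [-0.4,0.3,4.24,0,1],
    [-0.4,0.3,4.24,0,1],
    [-0.4,0.3,4.24,0,1],
  ],
  newtons=60,
)

```text
time: 32.75
position: [0.4349, -0.2465, 0.0259]
ee_rot: [179.8, -0.0, 45.9]
wrist_force: [-1.4, 1.5, 4.7]
opening: 0.0315
```

servo_tool(
  targets=[
    [0,0,0,0,1],
    [0,0,0,0,1],
    [0,0,-0.3,0,1],
    [0,0,-0.6,0,1],
    [0,0,-1.0,0,1],
    [0,0,-1.0,0,1],
    [0,0,-1.0,0,1],
    [0,0,-1.0,0,1],
    [0,0,-1.0,0,1],
  ],
)

```text
time: 33.5
position: [0.433, -0.2451, 0.0532]
ee_rot: [-179.9, 0.0, 45.9]
wrist_force: [-0.4, -0.0, -2.2]
opening: 0.0312
```

```bash
python3 feel.py
```

```text
33.75 [ 0.433 -0.245  0.053] [-1.79956e+02  2.00000e-03  4.58790e+01] [-0.516 -0.795 -3.305] [ 0.132 -0.033 -0.005] 0.031
F [-0.05 -0.08 -3.41] T [ 0.067 -0.067  0.007] [0.034 0.024 0.014] heavy toward tool +x if >0: -0.095
[246. 257.] [0.5054 0.1075] 128.7 0.108
[284. 163.] [ 0.4538 -0.2542] 65.9 0.055
```

Bar B weighs 0.35 kg, and its heavy end is also on the −x side.

servo_tool(
  targets=[
    [0,0,0.4,0,1],
    [0,0,0.8,0,1],
    [0,0,0.9,0,1],
    [0,0,0.9,0,0.2],
    [0,0,0.9,0,0.2],
    [0,0,0.9,0,0.2],
    [0.5,0,0.9,0,0.2],
    [1.0,0,0.9,0,0.2],
    [1.5,0,0.9,0,0.2],
    [1.5,0,0.9,0,0.2],
  ],
)

```text
time: 34.58
position: [0.4659, -0.212, 0.0265]
ee_rot: [180.0, -0.0, 46.0]
wrist_force: [0.2, -0.3, 0.6]
opening: 0.0685
```

servo_tool(
  targets=[
    [0,0,0,0,1],
    [0,0,0,0,1],
    [0,0,0,0,1],
    [0,0,0,0,1],
    [0,0,0,0,1],
    [0,0,0,0,1],
    [0,0,-0.3,0,1],
    [0,0,-0.8,0,1],
    [0,0,-1.4,0,1],
    [0,0,-2.0,0,1],
  ],
  newtons=20,
)

```text
time: 35.42
position: [0.4641, -0.2125, 0.0869]
ee_rot: [-179.9, -0.0, 45.9]
wrist_force: [-0.2, -0.4, -1.9]
opening: 0.0315
```

servo_tool(
  targets=[
    [0,0,-0.5,0,1],
    [0,0,-0.9,0,1],
    [0,0,-0.9,0,0.65],
    [0,0,-0.9,0,0.635],
    [0,0,-0.9,0,0.63],
    [0,0,-0.9,0,0.629],
    [0,0,-0.9,0,0.628],
    [0,0,-0.9,0,0.627],
    [0,0,-0.9,0,0.626],
    [0,0,-0.9,0,0.626],
  ],
)

```text
time: 36.25
position: [0.4647, -0.2131, 0.1134]
ee_rot: [-180.0, 0.0, 45.9]
wrist_force: [-0.8, 0.5, -2.7]
opening: 0.0316
```

```bash
python3 feel.py
```

```text
36.5 [ 0.465 -0.213  0.114] [-1.79997e+02  5.00000e-03  4.58840e+01] [-0.887 -0.518 -2.08 ] [-0.026  0.044 -0.008] 0.032
F [-0.75 -0.41 -2.8 ] T [-0.012  0.041 -0.014] [0.03  0.012 0.016] heavy toward tool +x if >0: 0.037
[246. 257.] [0.5056 0.1073] 128.5 0.1075
[282. 165.] [ 0.4583 -0.2443] 130.1 0.0443
```

servo_tool(
  targets=[
    [0,0,0,0,0.625],
    [0,0,0,0,0.624],
    [0,0,0,0,0.622],
    [0,0,0,0,0.62],
    [0,0,0,0,0.615],
    [0,0,0,0,0.61],
    [0,0,0,0,0.6],
    [0,0,0,0,0.6],
    [0,0,0,0,0.6],
    [0,0,0,0,0.6],
  ],
)

```text
time: 37.33
position: [0.4648, -0.2132, 0.1136]
ee_rot: [180.0, -0.0, 45.9]
wrist_force: [0.5, 0.4, -0.9]
opening: 0.0343
```

servo_tool(
  targets=[
    [0,0,0,0,0.6],
    [0,0,0,0,0.6],
    [0,0,0,0,0.6],
    [0,0,0,0,0.6],
    [0,0,0,0,0.6],
    [0,0,0,0,0.55],
    [0,0,0,0,0.45],
    [0,0,0,0,0.3],
    [0,0,0,0,0.2],
    [0,0,0,0,0.2],
  ],
)

```text
time: 38.17
position: [0.4648, -0.2132, 0.1136]
ee_rot: [-180.0, -0.0, 45.9]
wrist_force: [-0.2, 0.6, 0.0]
opening: 0.0681
```

servo_tool(
  targets=[
    [0,0,-0.8,0,0.2],
    [0,0,-1.6,0,0.2],
    [0,0,-2.6,0,0.2],
    [0,0,-3.6,0,0.2],
    [1,0.8,-4.6,0,0.2],
    [2,2,-5,0,0.2],
    [3,3,-5,0,0.2],
    [4,4,-5,0,0.2],
    [4.6,5,-5,0,0.2],
    [4.6,5.5,-5,0,0.2],
  ],
)

```text
time: 39.0
position: [0.6829, -0.2276, 0.2631]
ee_rot: [180.0, -0.1, 46.0]
wrist_force: [0.0, -0.7, 0.7]
opening: 0.0684
```

```bash
python3 - <<'E'
from h import *
from stand import fitstand
print(*st())
c=cam("side")
for b in blobs(c[0],*Y):
    g=fitstand(c,b)
    if b[:,0].min()>150 and b[:,1].min()>80: print(b.mean(0).round(),g.x.round(4),round(g.cost,2)); q=g.x if b.mean(0)[0]>260 else None
t=cam("top"); out=[]
for k in(t,c):
    p=proj(k,[q[0],q[1],.12])[0]; x,y=int(p[0])-30,int(p[1])-25; print(x,y); out.append(cv2.resize(k[0][y:y+50,x:x+60],None,fx=6,fy=6,interpolation=cv2.INTER_CUBIC))
cv2.imwrite("pics/zB.png",np.hstack(out))
E
```

```text
39.0 [ 0.683 -0.228  0.263] [ 1.79962e+02 -6.60000e-02  4.60490e+01] [ 0.002 -0.687  0.652] [-0.025  0.019 -0.012] 0.068
[246. 257.] [ 0.4998  0.1254 -2.927 ] 6.08
[286. 160.] [ 0.4475 -0.2337  0.6063] 0.01
310 196
256 121
```

View pics/zB.png

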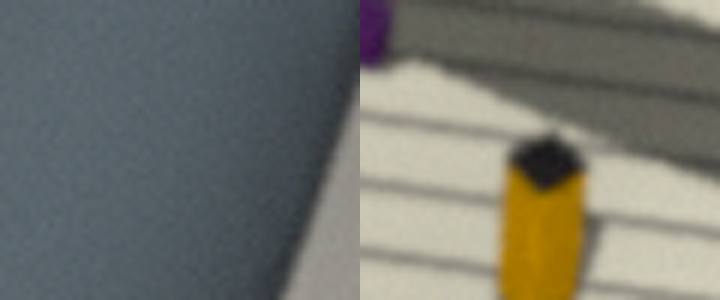

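Bar B stands upright, with its black top at (547,164) in the side crop. Its yaw is about 48°, since a corner faces the camera. I'll grasp it.

```bash
python3 - <<'E'
from go import *
c=cam("side"); print(back(c,(287.2,148.3),.12)); plan(.448,-.232,.263,48)
E
```

```text
[ 0.44589493 -0.22765182  0.12      ]
units [-5.45 -5.49 -0.02] turn -0.037 mm [-232.    -2.8    0.6]
```

servo_tool(
  targets=[
    [-0.6,-0.6,0,0,0.2],
    [-1.4,-1.4,0,-0.037,0.2],
    [-2.3,-2.3,0,-0.037,0.2],
    [-3.2,-3.2,0,-0.037,0.2],
    [-4.1,-4.1,0,-0.037,0.2],
    [-5.0,-5.0,0,-0.037,0.2],
    [-5.42,-5.57,0,-0.037,0.2],
    [-5.42,-5.57,0,-0.037,0.2],
    [-5.42,-5.57,0,-0.037,0.2],
    [-5.42,-5.57,0,-0.037,0.2],
  ],
)

```text
time: 39.98
position: [0.4461, -0.2292, 0.264]
ee_rot: [179.9, -0.0, 48.0]
wrist_force: [0.1, 0.2, 0.0]
opening: 0.0683
```

```bash
python3 go.py .447 -.230 .1 48
```

```text
39.98 [ 0.446 -0.229  0.264] [ 1.79939e+02 -1.40000e-02  4.79920e+01] [0.095 0.222 0.043] [ 0.058  0.038 -0.001] 0.068
units [-0.    0.04  5.47] turn -0.0 mm [   0.9   -0.8 -164. ]
```

servo_tool(
  targets=[
    [0,0,1,0,0.2],
    [0,0,2,0,0.2],
    [0,0,3,0,0.2],
    [0,0,4,0,0.2],
    [0,0,5,0,0.2],
    [0,0,5.47,0,0.2],
    [0,0,5.47,0,0.5],
    [0,0,5.47,0,1],
    [0,0,5.47,0,1],
    [0,0,5.47,0,1],
  ],
  newtons=70,
)

```text
time: 40.82
position: [0.4474, -0.2301, 0.1012]
ee_rot: [179.8, -0.0, 48.0]
wrist_force: [-0.8, 0.2, -3.1]
opening: 0.0312
```

servo_tool(
  targets=[
    [0,0,0,0,1],
    [0,0,0,0,1],
    [0,0,-1,0,1],
    [0,0,-2,0,1],
    [0,0,-3,0,1],
    [0,0,-4,0,1],
    [0,0,-5,0,1],
    [0,0,-6.2,0,1],
    [0,0,-6.2,0,1],
  ],
)

```text
time: 41.57
position: [0.4486, -0.2313, 0.2938]
ee_rot: [179.2, -0.0, 48.0]
wrist_force: [0.9, -0.8, -1.6]
opening: 0.0316
```

```bash
python3 - <<'E'
from go import *
print(*st()); plan(*case(-.01,.0325),.28,40.8)
E
```

```text
41.57 [ 0.449 -0.231  0.294] [ 1.79209e+02 -2.20000e-02  4.80100e+01] [ 0.939 -0.757 -1.601] [-0.085 -0.063 -0.027] 0.032
units [10.71 -9.99  0.46] turn 0.126 mm [ -7.9 439.4 -13.8]
```

servo_tool(
  targets=[
    [0.6,-0.6,0,0.03,1],
    [1.5,-1.4,0,0.08,1],
    [2.5,-2.3,0,0.126,1],
    [3.5,-3.3,0,0.126,1],
    [4.5,-4.2,0,0.126,1],
    [5.5,-5.1,0,0.126,1],
    [6.4,-6.0,0,0.126,1],
    [7.4,-6.9,0,0.126,1],
    [8.4,-7.8,0,0.126,1],
    [9.2,-8.6,0,0.126,1],
  ],
)

```text
time: 42.4
position: [0.438, 0.1508, 0.2847]
ee_rot: [-180.0, 0.0, 40.8]
wrist_force: [0.6, -0.9, -3.7]
opening: 0.0312
```

```bash
python3 - <<'E'
from go import *
print(*st()); plan(*case(-.01,.0325),.28,40.8)
E
```

```text
42.4 [0.438 0.151 0.285] [-1.79952e+02  2.80000e-02  4.08370e+01] [ 0.554 -0.938 -3.65 ] [ 0.024 -0.049  0.019] 0.031
units [ 1.32 -1.39  0.16] turn 0.001 mm [ 2.7 57.3 -4.7]
```

servo_tool(
  targets=[
    [0.7,-0.7,0,0,1],
    [1.3,-1.25,0.1,0,1],
    [1.35,-1.35,0.15,0,1],
    [1.35,-1.35,0.15,0,1],
    [1.35,-1.35,0.15,0,1],
    [1.35,-1.35,0.15,0,1],
    [1.35,-1.35,0.15,0,1],
    [1.35,-1.35,0.15,0,1],
  ],
)

```text
time: 43.07
position: [0.4435, 0.2046, 0.2812]
ee_rot: [180.0, -0.0, 40.7]
wrist_force: [-0.4, 0.7, -3.7]
opening: 0.0313
```

```bash
python3 - <<'E'
from go import *
print(*st()); plan(*case(-.01,.0325),.109,40.8)
E
```

```text
43.07 [0.443 0.205 0.281] [ 1.79985e+02 -1.10000e-02  4.06920e+01] [-0.359  0.673 -3.677] [-0.02  -0.001 -0.011] 0.031
units [ 0.   -0.15  5.74] turn -0.002 mm [  -2.8    3.4 -172.2]
```

servo_tool(
  targets=[
    [0,-0.15,0.8,0,1],
    [0,-0.15,1.6,0,1],
    [0,-0.15,2.4,0,1],
    [0,-0.15,3.2,0,1],
    [0,-0.15,4.0,0,1],
    [0,-0.15,4.8,0,1],
    [0,-0.15,5.3,0,1],
    [0,-0.15,5.55,0,1],
    [0,-0.15,5.55,0,1],
    [0,-0.15,5.55,0,1],
  ],
)

```text
time: 43.9
position: [0.4409, 0.2087, 0.1152]
ee_rot: [180.0, -0.0, 40.8]
wrist_force: [0.0, 0.3, -3.6]
opening: 0.0314
```

servo_tool(
  targets=[
    [0,0,0.05,0,1],
    [0,0,0.15,0,1],
    [0,0,0.2,0,1],
    [0,0,0.2,0,0.5],
    [0,0,0.2,0,0.4],
    [0,0,0.2,0,0.4],
    [0,0,0.2,0,0.4],
  ],
)

```text
time: 44.48
position: [0.4409, 0.2091, 0.1092]
ee_rot: [180.0, -0.1, 40.8]
wrist_force: [-0.1, -0.5, -0.5]
opening: 0.0512
```

servo_tool(
  targets=[
    [0,0,-0.5,0,0.4],
    [0,0,-1.2,0,0.4],
    [0,0,-2.2,0,0.4],
    [0,0,-3.2,0,0.4],
    [0,0,-4.4,0,0.4],
    [0,0,-5.6,0,0.4],
    [-2,0,-6,0,0.4],
    [-3,0,-6,0,1],
    [-3.5,0,-6,0,1],
    [-3.5,0,-6,0,1],
  ],
)

```text
time: 45.32
position: [0.3591, 0.139, 0.2892]
ee_rot: [179.9, -0.1, 40.7]
wrist_force: [0.7, 0.4, -0.9]
opening: 0.0156
```

```bash
python3 - <<'E'
from go import *
print(*st())
t=cam("top");s=cam("side")
cv2.imwrite("pics/c3.png",np.hstack([cv2.resize(t[0],(400,300),interpolation=cv2.INTER_AREA),cv2.resize(s[0][200:340,170:357],(400,300),interpolation=cv2.INTER_CUBIC)]))
cv2.imwrite("raw_t.png",t[0]); cv2.imwrite("raw_s.png",s[0])
E
```

```text
45.32 [0.359 0.139 0.289] [ 1.79893e+02 -8.90000e-02  4.06790e+01] [ 0.657  0.417 -0.864] [ 0.021 -0.016 -0.044] 0.016
```

View pics/c3.png

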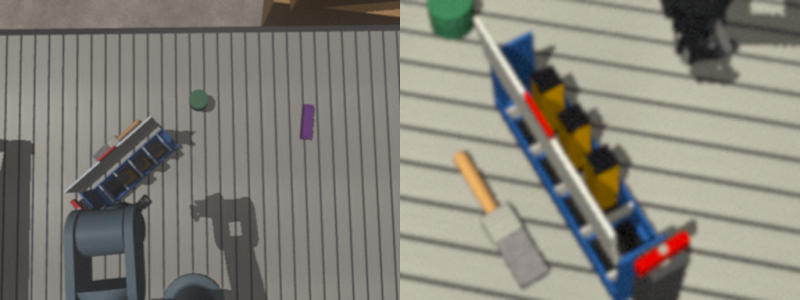

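All three bars stand in cells 0–2, with black tops at (547,80), (573,117) and (603,160) in the right half, and no yellow bar is left on the table. Next is the lid, so I'll estimate its angle and plan the approach from behind.

```bash
python3 - <<'E'
from go import *
o=np.array(case(0,0)); cy,sy=np.cos(np.radians(40.8)),np.sin(np.radians(40.8))
for n in("top","side"):
    c=cam(n); h=cv2.cvtColor(c[0],cv2.COLOR_BGR2HSV)
    m=cv2.inRange(h,(0,150,80),(6,255,255))|cv2.inRange(h,(174,150,80),(180,255,255))
    for k in cv2.findContours(m,cv2.RETR_EXTERNAL,cv2.CHAIN_APPROX_NONE)[0]:
        if cv2.contourArea(k)>15:
            u=k[:,0].mean(0)
            for z in(.17,.24):
                p=back(c,u,z)[:2]-o; print(n,u.round(1),z,"case xy",np.round([cy*p[0]+sy*p[1],-sy*p[0]+cy*p[1]],4))
plan(*case(.12,0),.33,40.8)
E
```

```text
top [ 95.7 260.7] 0.17 case xy [0.0203 0.1778]
top [ 95.7 260.7] 0.24 case xy [0.0076 0.1513]
top [136.  196.1] 0.17 case xy [0.0709 0.0136]
top [136.  196.1] 0.24 case xy [ 0.0543 -0.    ]
side [292.3 317.8] 0.17 case xy [0.0023 0.1798]
side [292.3 317.8] 0.24 case xy [0.0213 0.2009]
side [234.3 253.5] 0.17 case xy [ 0.0374 -0.0342]
side [234.3 253.5] 0.24 case xy [0.0541 0.0011]
side [303.4  29.5] 0.17 case xy [-0.6215 -0.7203]
side [303.4  29.5] 0.24 case xy [-0.561  -0.6394]
units [ 7.81  1.11 -1.37] turn -0.0 mm [199.  127.8  41.2]
```

servo_tool(
  targets=[
    [0,0,-0.7,0,1],
    [0,0.2,-1.4,0,1],
    [0.8,0.4,-1.7,0,1],
    [1.8,0.6,-1.7,0,1],
    [2.9,0.8,-1.7,0,1],
    [4.0,1.0,-1.7,0,1],
    [5.1,1.1,-1.7,0,1],
    [6.2,1.11,-1.7,0,1],
    [7.2,1.11,-1.7,0,1],
    [7.81,1.11,-1.7,0,1],
  ],
)

```text
time: 46.35
position: [0.5622, 0.2707, 0.3375]
ee_rot: [-179.9, 0.1, 40.9]
wrist_force: [0.9, 0.0, 0.4]
opening: 0.0003
```

servo_tool(
  targets=[
    [0,0,0,0,1],
    [0,0,0.8,0,1],
    [0,0,1.8,0,1],
    [0,0,2.8,0,1],
    [0,0,3.6,0,1],
    [0,0,4.0,0,1],
    [0,0,4.0,0,1],
    [0,0,4.0,0,1],
  ],
)

```text
time: 47.02
position: [0.5602, 0.2684, 0.2196]
ee_rot: [-180.0, 0.0, 40.8]
wrist_force: [0.2, 0.1, 1.4]
opening: 0.0001
```

```bash
python3 - <<'E'
from go import *
print(*st()); plan(*case(.085,0),.212,40.8); plan(*case(.0,0),.212,40.8)
E
```

```text
47.02 [0.56  0.268 0.22 ] [-1.79986e+02  3.00000e-02  4.08000e+01] [0.189 0.138 1.353] [-0.003 -0.046 -0.066] 0.0
units [-1.16  0.    0.25] turn -0.0 mm [-26.3 -22.8  -7.6]
units [-3.99  0.    0.25] turn -0.0 mm [-90.7 -78.4  -7.6]
```

servo_tool(
  targets=[
    [-0.6,0,0.25,0,1],
    [-1.1,0,0.25,0,1],
    [-1.5,0,0.25,0,1],
    [-1.8,0,0.25,0,1],
    [-2.1,0,0.25,0,1],
    [-2.4,0,0.25,0,1],
    [-2.7,0,0.25,0,1],
    [-3.0,0,0.25,0,1],
    [-3.0,0,0.25,0,1],
  ],
)

```text
time: 47.77
position: [0.4908, 0.2084, 0.2121]
ee_rot: [180.0, 0.1, 40.8]
wrist_force: [0.6, 0.7, 0.1]
opening: 0.0001
```

servo_tool(
  targets=[
    [-0.3,0,0,0,1],
    [-0.6,0,0,0,1],
    [-0.9,0,0,0,1],
    [-1.1,0,0,0,1],
    [-1.1,0,0,0,1],
  ],
)

```text
time: 48.18
position: [0.4656, 0.1869, 0.2117]
ee_rot: [-180.0, 0.1, 40.8]
wrist_force: [0.2, -0.8, 0.1]
opening: 0.0002
```

```bash
python3 - <<'E'
from go import *
print(*st()); plan(*case(-.02,0),.25,40.8)
o=np.array(case(0,0)); cy,sy=np.cos(np.radians(40.8)),np.sin(np.radians(40.8))
c=cam("side"); h=cv2.cvtColor(c[0],cv2.COLOR_BGR2HSV)
m=cv2.inRange(h,(0,150,80),(6,255,255))|cv2.inRange(h,(174,150,80),(180,255,255))
for k in cv2.findContours(m,cv2.RETR_EXTERNAL,cv2.CHAIN_APPROX_NONE)[0]:
    if cv2.contourArea(k)>15: print(k[:,0].mean(0))
for th in(1.6,1.2,1,.8,.6,.4,.2,0): print(th,[proj(c,[*case(.045-.095*np.cos(th),y),.14+.095*np.sin(th)])[0].round(1).tolist() for y in(-.03,0,.03)])
E
```

```text
48.18 [0.466 0.187 0.212] [-1.79976e+02  1.16000e-01  4.07560e+01] [ 0.246 -0.808  0.064] [-0.043 -0.025  0.019] 0.0
units [-0.5   0.01 -1.28] turn -0.001 mm [-11.2 -10.   38.3]
[292.25757576 317.83333333]
[303.32592593  29.2962963 ]
1.6 [[230.5, 243.4], [236.5, 253.0], [242.7, 262.8]]
1.2 [[244.1, 238.1], [250.3, 247.5], [256.6, 257.1]]
1 [[250.2, 236.9], [256.4, 246.2], [262.7, 255.7]]
0.8 [[255.5, 236.8], [261.6, 246.0], [267.9, 255.4]]
0.6 [[259.7, 237.7], [265.8, 246.8], [272.1, 256.1]]
0.4 [[262.7, 239.6], [268.8, 248.5], [275.0, 257.7]]
0.2 [[264.5, 242.2], [270.5, 251.1], [276.7, 260.2]]
0 [[264.9, 245.6], [270.9, 254.4], [277.0, 263.4]]
```

servo_tool(
  targets=[
    [0,0,-0.6,0,1],
    [0,0,-1.2,0,1],
    [-0.4,0,-1.4,0,1],
    [-0.8,0,-1.4,0,1],
    [-0.8,0,-1.0,0,1],
    [-0.8,0,-0.6,0,1],
    [-0.8,0,-0.3,0,1],
    [-0.8,0,0,0,1],
    [-0.8,0,0.2,0,1],
    [-0.8,0,0.4,0,1],
  ],
)

```text
time: 49.07
position: [0.4486, 0.1722, 0.1988]
ee_rot: [-180.0, 0.1, 40.8]
wrist_force: [-0.4, 0.0, 3.4]
opening: -0.0001
```

servo_tool(
  targets=[
    [0,0,0.2,0,1],
    [0,0,0.4,0,1],
    [0,0,0.6,0,1],
    [0,0,0.8,0,1],
    [0,0,0.9,0,1],
    [0,0,1.0,0,1],
    [0,0,1.1,0,1],
    [0,0,1.1,0,1],
  ],
)

```text
time: 49.73
position: [0.4485, 0.1722, 0.1664]
ee_rot: [-180.0, 0.0, 40.8]
wrist_force: [0.1, 0.6, -0.6]
opening: -0.0001
```

```bash
python3 go.py .45 .17 .165 40.8
```

```text
49.73 [0.449 0.172 0.166] [-1.79977e+02  8.00000e-03  4.07750e+01] [ 0.129  0.587 -0.636] [ 0.018 -0.003 -0.066] -0.0
units [-0.01  0.09  0.05] turn -0.0 mm [ 1.5 -2.2 -1.4]
```

servo_tool(
  targets=[
    [0,0,0.05,0,1],
    [0,0,0.1,0,1],
    [0,0,0.15,0,1],
    [0,0,0.15,0,1],
  ],
)

```text
time: 50.07
position: [0.4489, 0.1722, 0.1649]
ee_rot: [-180.0, 0.1, 40.8]
wrist_force: [-9.8, -2.4, 17.4]
opening: 0.0
```

servo_tool(
  targets=[
    [0,0,-0.6,0,1],
    [0,0,-1.5,0,1],
    [0,0,-2.5,0,1],
    [0,0,-3.5,0,1],
    [-1,0,-4,0,1],
    [-2,0,-4,0,1],
    [-3,0,-4,0,1],
    [-4,0,-4,0,1],
    [-4,0,-4,0,1],
  ],
)

```text
time: 50.82
position: [0.3556, 0.0923, 0.2823]
ee_rot: [179.9, -0.0, 40.7]
wrist_force: [0.4, 0.3, 0.6]
opening: 0.0001
```

```bash
python3 - <<'E'
from go import *
print(*st())
t=cam("top");s=cam("side")
cv2.imwrite("pics/c4.png",np.hstack([cv2.resize(t[0][140:290,60:260],(400,300),interpolation=cv2.INTER_CUBIC),cv2.resize(s[0][200:340,170:357],(400,300),interpolation=cv2.INTER_CUBIC)]))
for n,c in(("top",t),("side",s)):
    h=cv2.cvtColor(c[0],cv2.COLOR_BGR2HSV)
    m=cv2.inRange(h,(0,150,50),(6,255,255))|cv2.inRange(h,(174,150,50),(180,255,255))
    for k in cv2.findContours(m,cv2.RETR_EXTERNAL,cv2.CHAIN_APPROX_NONE)[0]:
        if cv2.contourArea(k)>8: print(n,k[:,0].mean(0))
    for th in(.3,.2,.1,0): print(th,proj(c,[*case(.045-.095*np.cos(th),0),.143+.095*np.sin(th)])[0].round(1))
E
```

```text
50.82 [0.356 0.092 0.282] [ 1.79916e+02 -3.50000e-02  4.06540e+01] [0.413 0.281 0.551] [ 0.007  0.015 -0.038] 0.0
top [106.68421053 272.89473684]
top [ 95.10526316 260.52631579]
top [175.47058824 233.05882353]
0.3 [173.8 230.1]
0.2 [175.3 230.7]
0.1 [176.5 231. ]
0 [177.4 231. ]
side [292.23076923 318.        ]
side [272.35714286 252.95238095]
side [303.33088235  29.51470588]
0.3 [269.8 249.1]
0.2 [270.5 250.5]
0.1 [270.9 252.1]
0 [270.9 253.9]
```

View pics/c4.png

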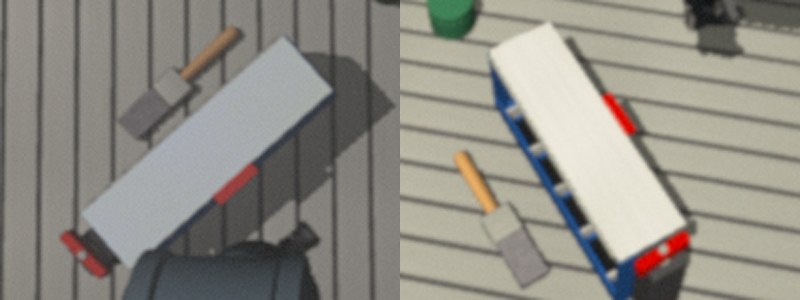

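The lid lies flat and shut: the push-down was stopped with 17 N at tip height 0.146, and the tab is at (237,185) and (620,113). The button is still open. Now I'll turn it by pushing its front end toward −y and then +x.

```bash
python3 - <<'E'
from go import *
print(*st()); plan(*case(-.033,.225),.282,40.8)
E
```

```text
50.92 [0.358 0.094 0.283] [ 1.79926e+02 -1.15000e-01  4.07000e+01] [ 0.524 -0.217  0.009] [0.011 0.017 0.012] -0.0
units [ 3.81 -7.51  0.03] turn -0.002 mm [-60.3 245.2  -0.8]
```

servo_tool(
  targets=[
    [0,-0.9,0,0,1],
    [0.3,-1.9,0,0,1],
    [0.8,-2.9,0,0,1],
    [1.3,-3.9,0,0,1],
    [1.9,-4.9,0,0,1],
    [2.5,-5.9,0,0,1],
    [3.1,-6.8,0,0,1],
    [3.6,-7.4,0,0,1],
    [3.81,-7.51,0,0,1],
    [3.81,-7.51,0,0,1],
  ],
)

```text
time: 51.75
position: [0.2973, 0.3408, 0.282]
ee_rot: [-180.0, 0.1, 41.0]
wrist_force: [-0.2, 0.1, 0.0]
opening: -0.0003
```

servo_tool(
  targets=[
    [0,0,0,0,1],
    [0,0,0,0,1],
    [0,0,0,0,1],
  ],
)

```text
time: 52.0
position: [0.2976, 0.3382, 0.2825]
ee_rot: [180.0, 0.0, 40.7]
wrist_force: [-1.0, 0.3, -0.5]
opening: 0.0001
```

```bash
python3 - <<'E'
from go import *
print(*st()); 
for x,y in((-.033,.225),(-.033,.1995),(-.033,.1866),(-.027,.175),(-.016,.1685)): plan(*case(x,y),.175,40.8)
E
```

```text
52.0 [0.298 0.338 0.282] [179.995   0.     40.696] [-1.043  0.321 -0.462] [-0.065 -0.002 -0.003] 0.0
units [ 0.01 -0.02  3.58] turn -0.002 mm [-1.000e-01  5.000e-01 -1.075e+02]
units [0.01 0.83 3.58] turn -0.002 mm [  16.6  -18.8 -107.5]
units [0.01 1.26 3.58] turn -0.002 mm [  25.   -28.5 -107.5]
units [0.21 1.65 3.58] turn -0.002 mm [  37.1  -33.4 -107.5]
units [0.58 1.87 3.58] turn -0.002 mm [  49.7  -31.1 -107.5]
```

servo_tool(
  targets=[
    [0,0,0.9,0,1],
    [0,0,1.8,0,1],
    [0,0,2.7,0,1],
    [0,0,3.3,0,1],
    [0,0,3.58,0,1],
    [0,0,3.58,0,1],
    [0,0.4,3.58,0,1],
    [0,0.8,3.58,0,1],
    [0,1.05,3.58,0,1],
    [0,1.26,3.58,0,1],
  ],
)

```text
time: 52.83
position: [0.3227, 0.3104, 0.1766]
ee_rot: [-180.0, -0.1, 40.7]
wrist_force: [-1.8, 1.6, 2.1]
opening: 0.0001
```

servo_tool(
  targets=[
    [0.1,0.2,0,0,1],
    [0.2,0.39,0,0,1],
    [0.3,0.47,0,0,1],
    [0.4,0.54,0,0,1],
    [0.5,0.6,0,0,1],
    [0.58,0.61,0,0,1],
    [0.62,0.61,0,0,1],
    [0.62,0.61,0,0,1],
  ],
)

```text
time: 53.5
position: [0.3468, 0.3062, 0.1749]
ee_rot: [179.8, 0.6, 40.9]
wrist_force: [-10.7, -14.7, 11.2]
opening: -0.0002
```

```bash
cat > red.py <<'E'
from go import *
print(*st())
for n in("side","top"):
    c=cam(n); h=cv2.cvtColor(c[0],cv2.COLOR_BGR2HSV)
    m=cv2.inRange(h,(0,150,50),(6,255,255))|cv2.inRange(h,(174,150,50),(180,255,255))
    for k in cv2.findContours(m,cv2.RETR_EXTERNAL,cv2.CHAIN_APPROX_NONE)[0]:
        if cv2.contourArea(k)>8: 
            r=cv2.fitLine(k,cv2.DIST_L2,0,.01,.01).ravel(); u=k[:,0].mean(0)
            a,b=back(c,u,.165),back(c,u+r[:2]*5,.165); print(n,u.round(1),cv2.contourArea(k),"dir rel case x",np.degrees(np.arctan2(*(b-a)[[1,0]])).round(1)-40.8)
    cv2.imwrite(f"raw_{n}_end.png",c[0])
E
python3 red.py
```

```text
53.5 [0.347 0.306 0.175] [179.838   0.585  40.857] [-10.748 -14.674  11.22 ] [-2.347  1.52  -0.011] -0.0
side [292.6 318.1] 160.5 dir rel case x 90.00000000000001
side [272.2 252.8] 84.5 dir rel case x 91.7
side [303.3  29.3] 505.5 dir rel case x -126.8
top [177.7 231.3] 32.0 dir rel case x -90.0
```

The button reads 90° across and the push ended against its stop. I'll back away and check.

servo_tool(
  targets=[
    [-0.3,0,0,0,1],
    [-0.7,0,0,0,1],
    [-1.2,0,-0.5,0,1],
    [-1.5,0,-1.5,0,1],
    [-2.0,1,-2.5,0,1],
    [-3.0,2,-3.5,0,1],
    [-4.0,3,-4,0,1],
    [-4.0,4,-4,0,1],
    [-4.0,5,-4,0,1],
    [-4.0,5,-4,0,1],
  ],
)

```text
time: 54.43
position: [0.3579, 0.1132, 0.2966]
ee_rot: [179.7, -0.2, 40.4]
wrist_force: [-0.7, 0.3, 0.3]
opening: 0.0003
```

```bash
python3 red.py; python3 - <<'E'
import cv2,numpy as np
t=cv2.imread("raw_top_end.png");s=cv2.imread("raw_side_end.png")
cv2.imwrite("pics/end.png",np.hstack([cv2.resize(t,(400,300)),cv2.resize(s[200:350,170:357],(400,300),interpolation=cv2.INTER_CUBIC)]))
E
```

```text
54.43 [0.358 0.113 0.297] [179.733  -0.183  40.413] [-0.671  0.274  0.334] [0.069 0.031 0.014] 0.0
side [292.5 318.1] 159.5 dir rel case x 90.2
side [272.4 253. ] 84.0 dir rel case x 92.10000000000001
side [303.4  29.3] 506.5 dir rel case x -126.89999999999999
top [ 95.  273.1] 27.0 dir rel case x -94.19999999999999
top [107.1 261.2] 31.0 dir rel case x -89.6
top [177.3 231.4] 32.5 dir rel case x -90.19999999999999
```

View pics/end.png

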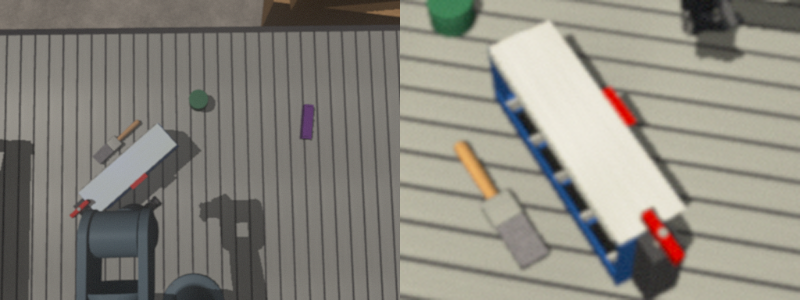

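The lid is flat and shut, the button lies across its end at (662,236), and the brush and tin haven't moved. The arm is clear, so I'm handing in.

```bash
python3 -c "
from station import env
print(env.hand_in())"
```

```text
the job is handed in; nothing more can be done
None
```

All three yellow bars are standing in the blue case, the lid is shut and the turnbutton lies across it. I handed the job in at about 54 s of the 210 s allowed; the hand-in gave no verdict.

- **Bars:** I lifted each one at its middle and felt a moment of 0.09–0.11 Nm, always toward the tool's −x side. I then let each bar swing heavy end down from a light grip near its light end. Each was set upright in its own place (cells 0, 1 and 2), and pictures showed them standing before I moved the lid.
- **Lid and button:** The final push-down on the lid met 17 N at the height it should have when shut. The camera measured the turnbutton at about 90° to its open position, and the push ended against its stop.
- **Brush, tin and purple look-alike:** I never touched them, and they look unmoved in the last picture.

**What disagreed or failed:**
- The first bar slid out of the jaws while swinging down and landed upright on the table. My next grip closed on nothing, so I located it again and picked it up.
- The two cameras disagreed by about 4 mm along y, so I averaged them.
- Once the lid was shut I could not see the bars, so their final pose rests on the check made just before.

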